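# Close the saw's dust pot: cover, hold-down bars and pins

## Robot

A 6-joint arm with a two-finger parallel gripper is mounted at the origin on the work surface. World frame = base frame: x ahead of the robot, y to its left, z up, the work surface at z = 0. Lengths are in m, angles in degrees, forces in N, time in s.
With the tool pointing down it reaches from about 0.375 to 0.9 m from the base axis. Payload 3.1 kg.
Tool frame: the origin (TCP) lies midway between the tips of the shut fingers; the grasp point (between the pads) lies 19 mm behind it; x points along the fingers, y is the direction in which the jaws open and shut, and the axes are right-handed (so a half turn about x gives the same grasp; the last joint's range is limited). The gripper opens to 87 mm and grips with 3 to 60 N. Pads are 19 mm wide; open, the fingers measure 117 mm over their backs; the gripper's body (75 mm by 190 mm) begins 51 mm behind the grasp point.
Start: joints at [57.095, 30.224, 82.088, -0, 67.689, -10.227], TCP at [0.241, 0.577, 0.223] pointing down, gripper open.
Joint ranges: [-176.69, 176.69], [-43.24, 126.21], [12.49, 139.97], [-82, 262], [0, 151.66], [-163.58, 163.58]. Speed limits (degrees/s): [159.86, 159.86, 180, 180, 180, 180].

## Interface

Orientations are given as a 3x3 rotation matrix whose columns are the frame's x, y, z axes.
In Python, from rig import bot gives the robot as it stands.
- The arm moves only by the tool play_rows, never from a script. Its argument "motion" is a list of rows, each a list of 3 entries, a list of its own where there are three numbers: the shift along the tool's x, y, z in mm, then the turn, a rotation vector about the tool's x, y, z in degrees, then the opening, from 0 (shut) to 1 (fully open). A call has 1 to 8 rows; each row is the pose to reach, as a shift and turn from the pose commanded when the call began, along the tool's axes at that moment; what a row does not reach only later rows make up. A row lasts 1/10 s, in which the tool goes at most 50 mm and 8.59 degrees, less where a joint would pass 70% of its speed; a pose out of reach is approached as far as the arm can. A call with a gripper value outside its range is refused whole. The fingers move at their own pace and stop on an object; the grip force is fixed at half the most. Time passes only in rows, so rows that repeat a pose let the fingers close. It gives the time, the measured TCP pose, the force and the opening at its end, in the units of the state.
- bot.read_state(): the state, without advancing time (a new reading comes with each control period).
- bot.capture(name): name is "scene" or "side" or "wrist"; returns a dict with "img" (420x560x3 uint8, blue, green, red), "mtx" (3x3 intrinsics, pixels), "k1" (the pictures are not rectified: a ray, as slopes to the right and down, at radius r is drawn at 1 + k1 r^2 times it, then the intrinsics apply), "rvec" (rotation vector, rad) and "tvec" (3), from world to camera coordinates, as OpenCV has them. Camera axes: x right, y down, z forward; pixel columns grow to the right and rows downward; lengths in m; the calibration is good to about 2 mm. A picture is of the moment at which its call begins. There is no depth.
- bot.hand_in(): hands the job in, once; it reports no verdict.
The state is a dict: "time_s": time; "joint_positions": joint angles; "qvel": joint speeds; "tau": joint torques, N m; "position": TCP position; "tcp_rot": TCP orientation; "force": force on the tool from outside, world axes, zero at the start; "moment": the same for the moment, N m; "opening": opening from 0.0 (shut) to 1.0 (fully open).
Only numpy, scipy, OpenCV 4.12 (cv2) and the standard library are available. Lean on these libraries where they do the work, as an engineer would, in place of code of your own. Each camera call takes 0.05 s, during which the arm holds its last target.

## Task

Close the dust pot of the saw for transport. First tip every hold-down bar that stands on its edge over onto its flat side on the bench, then set the cover on the pot so that it sits level and fully home; then lay each bar flat with its hole over the hole of a free lug and its plain end on the cover, and push a pin from the rack down through bar and lug until its head rests on the bar. There may be two or three bars (a spare pin is not needed); leave the spray can, black cap and scraper where they are.

Things in the scene. Friction and masses are not known exactly. Their poses are not given: they have to be found in the camera images.
- pot_rim (a point): Centre of the mouth of the open green steel pot, which is fixed on the bench; z up. Rim height 58 mm above the bench, outer diameter 100 mm, mouth 90 mm wide. Three steel lugs stand out from the pot, 120 degrees apart.
- lid_knob (a point): The pot's round cover (loose, 0.3 kg): this point is the centre of its knob, z is the cover's axis, up. Knob 22 mm in diameter and 30 mm tall. The cover disc is 108 mm across and 6 mm thick; under it is a round boss 79 mm across and 8 mm deep that goes into the pot's mouth. The point is 15 mm above the disc's top and 29 mm above the boss's underside, on which the cover stands at the start; seated, it is 21 mm above the rim and the disc's top is level with the lugs' tops.
- lug1 (a point): Lug 1 of the pot: the mouth (top) of its vertical through hole, 92 mm from the pot's axis and 64 mm above the bench. Lug plate 40 x 40 x 14 mm, hole 17 mm, free below.
- lug2 (a point): Lug 2 of the pot: the mouth (top) of its vertical through hole, 92 mm from the pot's axis and 64 mm above the bench. Lug plate 40 x 40 x 14 mm, hole 17 mm, free below.
- lug3 (a point): Lug 3 of the pot: the mouth (top) of its vertical through hole, 92 mm from the pot's axis and 64 mm above the bench. Lug plate 40 x 40 x 14 mm, hole 17 mm, free below.
- bar1_center (a point): Hold-down bar 1 (loose flat steel bar 90 x 36 x 12 mm, about 0.28 kg; may be absent): its centre. x along its 90 mm length towards the hole, z along its 36 mm width, y along its 12 mm thickness. At the start it stands on a long edge (z up, centre 18 mm high) and a push of about 1 N near its top tips it over; lying flat its y axis points up or down and its centre is 6 mm high. Both flat sides are alike.
- bar1_hole (a point): Centre of the 17 mm through hole of bar 1, 25 mm from the bar's centre along +x (20 mm from the end); the other end is plain. Axes as the bar's.
- bar2_center (a point): Hold-down bar 2 (loose flat steel bar 90 x 36 x 12 mm, about 0.28 kg; may be absent): its centre. x along its 90 mm length towards the hole, z along its 36 mm width, y along its 12 mm thickness. At the start it stands on a long edge (z up, centre 18 mm high) and a push of about 1 N near its top tips it over; lying flat its y axis points up or down and its centre is 6 mm high. Both flat sides are alike.
- bar2_hole (a point): Centre of the 17 mm through hole of bar 2, 25 mm from the bar's centre along +x (20 mm from the end); the other end is plain. Axes as the bar's.
- bar3_center (a point): Hold-down bar 3 (loose flat steel bar 90 x 36 x 12 mm, about 0.28 kg; may be absent): its centre. x along its 90 mm length towards the hole, z along its 36 mm width, y along its 12 mm thickness. At the start it stands on a long edge (z up, centre 18 mm high) and a push of about 1 N near its top tips it over; lying flat its y axis points up or down and its centre is 6 mm high. Both flat sides are alike.
- bar3_hole (a point): Centre of the 17 mm through hole of bar 3, 25 mm from the bar's centre along +x (20 mm from the end); the other end is plain. Axes as the bar's.
- pin1_head (a point): Retaining pin 1 (loose, steel, 0.12 kg), standing upright in the wooden rack: centre of its cylindrical head, 26 mm in diameter and 28 mm tall; z is the pin's axis, up. Below the head is a shank 14 mm in diameter and 58 mm long with a tapered nose; the tip is 72 mm below this point. The head rests on the rack (170 x 50 x 66 mm high, fixed; its three 19 mm holes in a row, 58 mm apart). Fully home in bar and lug, this point is 90 mm above the bench.
- pin2_head (a point): Retaining pin 2 (loose, steel, 0.12 kg), standing upright in the wooden rack: centre of its cylindrical head, 26 mm in diameter and 28 mm tall; z is the pin's axis, up. Below the head is a shank 14 mm in diameter and 58 mm long with a tapered nose; the tip is 72 mm below this point. The head rests on the rack (170 x 50 x 66 mm high, fixed; its three 19 mm holes in a row, 58 mm apart). Fully home in bar and lug, this point is 90 mm above the bench.
- pin3_head (a point): Retaining pin 3 (loose, steel, 0.12 kg), standing upright in the wooden rack: centre of its cylindrical head, 26 mm in diameter and 28 mm tall; z is the pin's axis, up. Below the head is a shank 14 mm in diameter and 58 mm long with a tapered nose; the tip is 72 mm below this point. The head rests on the rack (170 x 50 x 66 mm high, fixed; its three 19 mm holes in a row, 58 mm apart). Fully home in bar and lug, this point is 90 mm above the bench.
- lid: The cover: origin at the centre of its boss's underside, z up.
- bar1: Hold-down bar 1: origin at the middle of the long edge on which it stands at the start; axes as its centre's.
- bar2: Hold-down bar 2: origin at the middle of the long edge on which it stands at the start; axes as its centre's.
- bar3: Hold-down bar 3: origin at the middle of the long edge on which it stands at the start; axes as its centre's.
- pin1: Pin 1: origin at its tip, z up along the pin.
- pin2: Pin 2: origin at its tip, z up along the pin.
- pin3: Pin 3: origin at its tip, z up along the pin.
- can_mid (a point): Blue spray can (bystander), 52 mm in diameter, 150 mm tall: point at half its height.
- cap: Black round plastic cap (bystander), 84 mm across, 28 mm high: centre of its underside.
- scraper_grip (a point): Scraper (bystander), lying, 200 mm long with a white handle: point on its handle.
Not all that is in view belongs to the job. What is shaped like the pin3 but green is not meant.

How it is judged:
By the outcome, as a careful person would: the job done as asked, in the order asked, and still so for the second after the job is handed in, with the robot touching nothing.
Of bar1, bar2, bar3 only 2 to 3 are there at a start; the rules pass over those that are not, and their reading is None.
At some moment in a run one of lid may be knocked a few centimetres aside while the robot is not near it.
It also fails if it takes over 210 s, if anything falls off the work surface, if the arm or the gripper's body presses on something with over 40 N, if the wrist force passes 120 N, or if a joint passes its speed limit or range.

## Working session

There is one attempt and no reset: what is moved stays moved. The work goes in short steps, Python scripts to look and compute and a tool call to move; the robot and the scene stay as the last step left them, time stands still between calls to the robot, and variables do not carry over. Pictures are saved under pics/ and viewed, and the job is handed in when it is done.

Besides the shell and the picture viewer there is one more tool, called by a JSON object that holds its "method" and its "body", one argument or row to a line. play_rows: Moves the arm, as the interface text tells. Its arguments: {"type":"object","properties":{"motion":{"type":"array"}},"required":["motion"]}

```bash
ls; mkdir -p pics; cat > h.py <<'E'
import numpy as np, cv2
from rig import bot
def cap(n,save=None):
    c=bot.capture(n)
    if save: cv2.imwrite('pics/'+save+'.png',c['img'])
    return c
def ray(c,px):
    K=np.array(c['mtx'],float);k=c['k1']
    d=np.array([(px[0]-K[0,2])/K[0,0],(px[1]-K[1,2])/K[1,1]])
    u=d.copy()
    for _ in range(30): u=d/(1+k*(u@u))
    R=cv2.Rodrigues(np.array(c['rvec'],float))[0];t=np.array(c['tvec'],float).ravel()
    return -R.T@t, R.T@np.array([u[0],u[1],1.])
def onz(c,px,z):
    o,d=ray(c,px); return o+d*(z-o[2])/d[2]
def proj(c,P):
    K=np.array(c['mtx'],float);R=cv2.Rodrigues(np.array(c['rvec'],float))[0];t=np.array(c['tvec'],float).ravel()
    q=R@np.array(P,float)+t;u=q[:2]/q[2];u=u*(1+c['k1']*(u@u))
    return u*[K[0,0],K[1,1]]+[K[0,2],K[1,2]]
def tri(cs,pxs):
    A=np.zeros((3,3));b=np.zeros(3)
    for c,p in zip(cs,pxs):
        o,d=ray(c,p);d/=np.linalg.norm(d);M=np.eye(3)-np.outer(d,d);A+=M;b+=M@o
    return np.linalg.solve(A,b)
E
python3 - <<'E'
from h import *
for n in ['scene','side','wrist']:
    c=cap(n,n+'0'); print(n,c['mtx'],c['k1'],ray(c,(280,210)))
s=bot.read_state();print(s)
E
```

```text
pics
scene [[426.25776527   0.         278.66446145]
 [  0.         426.25776527 209.40225949]
 [  0.           0.           1.        ]] -0.05088402858988563 (array([1.17138387, 0.15914665, 0.76827023]), array([-0.65385264, -0.19151314, -0.73199128]))
side [[418.98394337   0.         281.08326764]
 [  0.         418.98394337 212.5619804 ]
 [  0.           0.           1.        ]] -0.014669267556305538 (array([ 0.05518938, -0.85805297,  0.69271905]), array([ 0.4578557 ,  0.71312767, -0.53090598]))
wrist [[335.00635732   0.         272.84127699]
 [  0.         335.00635732 207.6422496 ]
 [  0.           0.           1.        ]] -0.06054239804583899 (array([0.17390796, 0.60342669, 0.38404121]), array([ 0.25664003, -0.08486155, -0.96303718]))
{'time_s': 0.15, 'joint_positions': array([ 5.70945689e+01,  3.02681379e+01,  8.21376587e+01,  5.45124459e-05,
        6.76899520e+01, -1.02277574e+01]), 'qvel': array([-0.06169059, -0.17262589, -0.27234424,  0.00473285, -0.01521218,
       -0.07511455]), 'tau': array([ 5.97067083e-04, -4.40425444e+01, -1.76841956e+01,  6.33574370e-02,
        5.52545569e-02, -9.64857190e-05]), 'position': array([0.24064174, 0.57622298, 0.2217917 ]), 'tcp_rot': array([[-9.08584858e-04,  3.85546117e-01,  9.22688120e-01],
       [-1.40254625e-03,  9.22687102e-01, -3.85547072e-01],
       [-9.99998604e-01, -1.64441499e-03, -2.97593270e-04]]), 'force': array([ 0.24226516, -0.32459572, -0.15567949]), 'moment': array([ 0.02974489, -0.02065134, -0.02570556]), 'opening': 0.9964401842249239}
```

View pics/scene0.png

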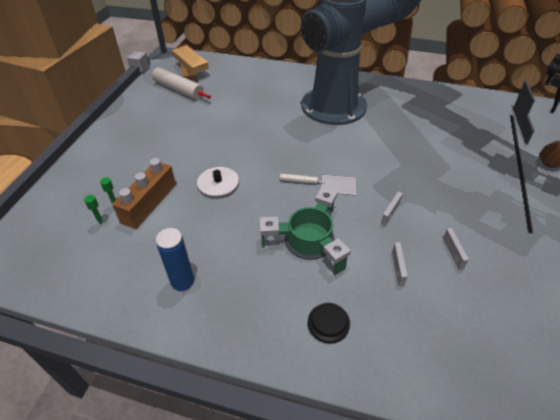

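View pics/side0.png

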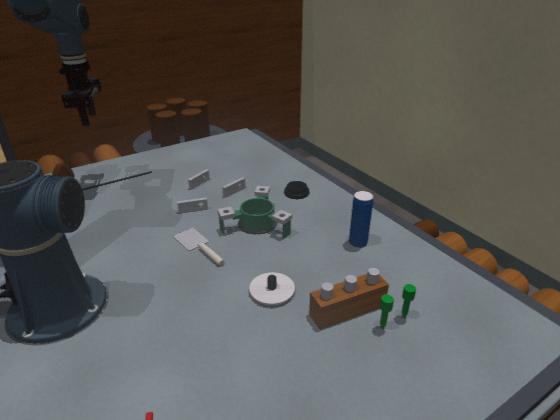

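View pics/wrist0.png

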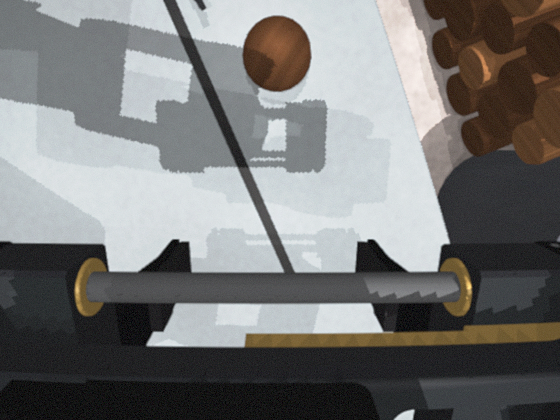

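The scene view shows three bars standing on edge at (392,207), (400,262) and (456,247). The pot is at (310,230), the white cover with its black knob at (217,180), and the grey pins in the rack at (126,196), (141,180) and (155,165).
Possible mix-ups: the green pins at (92,203) and (107,186), and the black cap at (329,322). I'll check with close crops.

```bash
python3 - <<'E'
import cv2
s=cv2.imread('pics/scene0.png');d=cv2.imread('pics/side0.png')
cv2.imwrite('pics/c1.png',cv2.resize(s[140:300,70:270],None,fx=4,fy=4,interpolation=cv2.INTER_CUBIC)[:600])
cv2.imwrite('pics/c2.png',cv2.resize(s[170:290,250:480],None,fx=3.4,fy=3.4,interpolation=cv2.INTER_CUBIC))
cv2.imwrite('pics/c3.png',cv2.resize(d[160:300,160:330],None,fx=4,fy=4,interpolation=cv2.INTER_CUBIC))
cv2.imwrite('pics/c4.png',cv2.resize(d[230:340,230:430],None,fx=4,fy=4,interpolation=cv2.INTER_CUBIC))
E
```

```text
(no output)
```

View pics/c1.png

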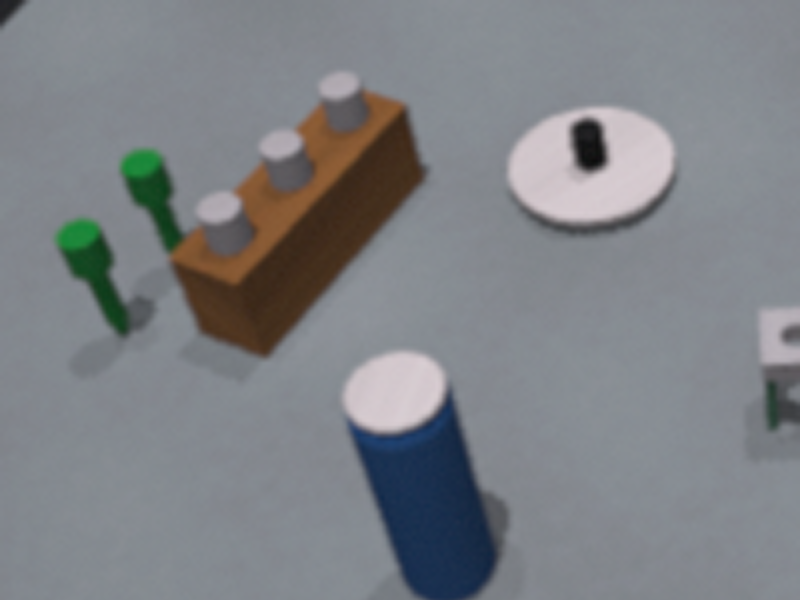

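View pics/c2.png

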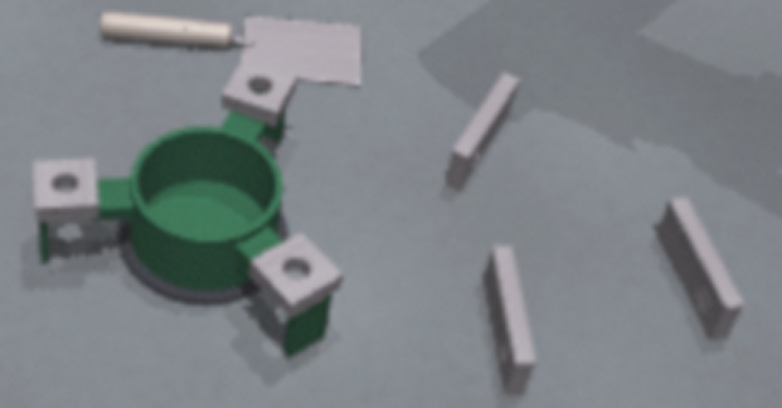

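View pics/c3.png

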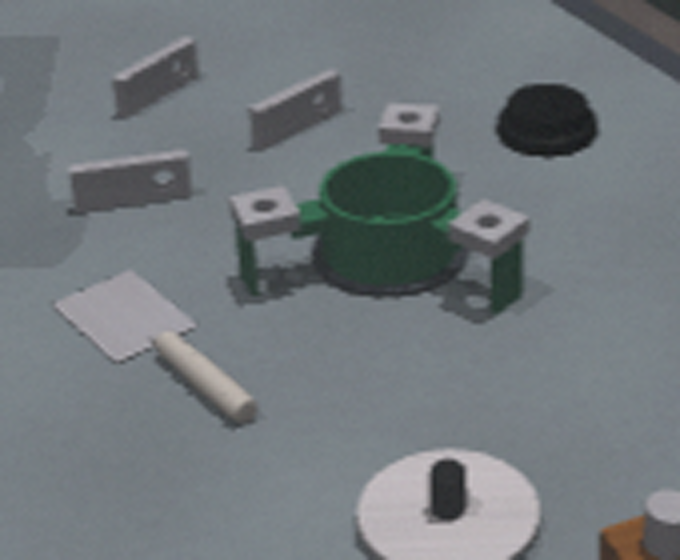

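View pics/c4.png

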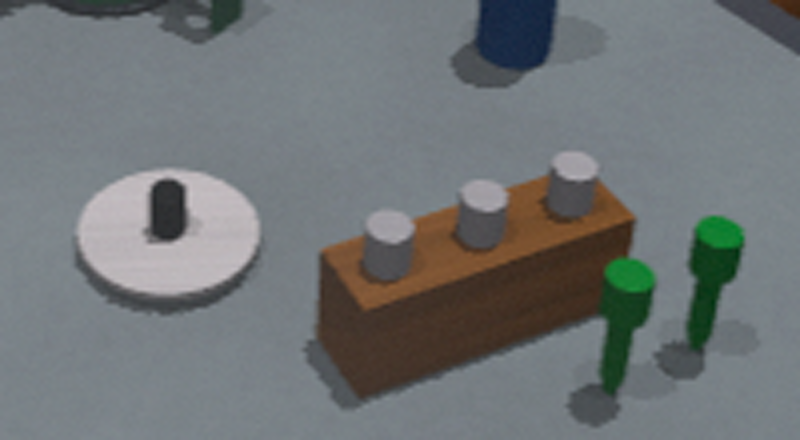

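```bash
python3 - <<'E'
from h import *
np.set_printoptions(precision=4,suppress=True)
S=cap('scene');D=cap('side')
a=lambda p,s,o:(p[0]/s+o[0],p[1]/s+o[1])
c1=lambda p:a(p,4,(70,140));c2=lambda p:a(p,3.4,(250,170));c3=lambda p:a(p,4,(160,160));c4=lambda p:a(p,4,(230,230))
for n,p,q,z in [('pinA',c1((220,208)),c4((573,166)),.094),('pinB',c1((283,145)),c4((483,195)),.094),('pinC',c1((341,85)),c4((390,226)),.094),
 ('knobtop',c1((587,127)),c4((168,188)),.044),('lugL',c2((65,182)),c3((490,221)),.064),('lugT',c2((259,85)),c3((265,206)),.064),('lugR',c2((297,267)),c3((409,118)),.064),
 ('potrim',c2((205,175)),c3((388,187)),.058),
 ('b1 a',c2((510,77)),c3((72,171)),.036),('b1 b',c2((459,156)),c3((187,155)),.036),
 ('b2 a',c2((500,250)),c3((250,106)),.036),('b2 b',c2((525,360)),c3((340,75)),.036),
 ('b3 a',c2((679,203)),c3((115,77)),.036),('b3 b',c2((735,303)),c3((195,42)),.036)]:
    print(n,onz(S,p,z)[:2],onz(D,q,z)[:2],'tri',tri([S,D],[p,q]))
E
```

```text
pinA [ 0.6081 -0.3733] [ 0.6045 -0.3777] tri [ 0.6064 -0.3755  0.0916]
pinB [ 0.5508 -0.364 ] [ 0.5478 -0.3688] tri [ 0.5492 -0.3663  0.0917]
pinC [ 0.4926 -0.3558] [ 0.4913 -0.3607] tri [ 0.4918 -0.358   0.0922]
knobtop [ 0.4388 -0.2217] [ 0.4398 -0.223 ] tri [ 0.4395 -0.2221  0.0439]
lugL [ 0.5876 -0.0371] [ 0.5883 -0.0404] tri [ 0.5883 -0.0381  0.0634]
lugT [0.468  0.0658] [0.4666 0.0627] tri [0.4673 0.0653 0.0627]
lugR [0.6163 0.1197] [0.6161 0.1158] tri [0.6167 0.1189 0.063 ]
potrim [0.5527 0.0476] [0.5566 0.0458] tri [0.5553 0.0467 0.059 ]
b1 a [0.3846 0.2343] [0.3846 0.2292] tri [0.3849 0.2336 0.0347]
b1 b [0.4712 0.2072] [0.4679 0.2032] tri [0.4693 0.2072 0.0337]
b2 a [0.5463 0.2417] [0.5435 0.2471] tri [0.5438 0.2433 0.0361]
b2 b [0.6279 0.2642] [0.6305 0.2542] tri [0.6309 0.2617 0.035 ]
b3 a [0.475  0.3532] [0.4712 0.3548] tri [0.4722 0.3546 0.0347]
b3 b [0.5505 0.3883] [0.5547 0.3775] tri [0.5547 0.3853 0.0357]
```

```bash
cat >> h.py <<'E'
from scipy.spatial.transform import Rotation as Rn
np.set_printoptions(precision=4,suppress=True)
def plan(*tg):
    """targets (x,y,z,phi) -> rows rel. to current tool pose"""
    s=bot.read_state();R=np.array(s['tcp_rot']);p=np.array(s['position'])
    for x,y,z,f in tg:
        cur=np.degrees(np.arctan2(R[1,1],R[0,1])); 
        # keep phi within 90 of current
        f=cur+((f-cur+90)%180-90); a=np.radians(f)
        T=np.column_stack([[0,0,-1],[np.cos(a),np.sin(a),0],[np.sin(a),-np.cos(a),0]])
        sh=R.T@(np.array([x,y,z])-p)*1000; rv=Rn.from_matrix(R.T@T).as_rotvec(degrees=True)
        print([round(v,1) for v in sh],[round(v,1) for v in rv],'norm %.0f rot %.0f j6~%.0f'%(np.linalg.norm(sh),np.linalg.norm(rv),np.degrees(np.arctan2(y,x))-f))
    print('t',round(s['time_s'],2),'p',p,'F',s['force'],'op',s['opening'])
E
python3 - <<'E'
from h import *
plan((.527,.334,.10,110.5),(.527,.334,.026,110.5),(.5117,.375,.026,110.5),(.5117,.375,.10,110.5))
S=cap('scene');print('can top',onz(S,(70+395/4,140+390/4),.15))
E
```

```text
[np.float64(122.1), np.float64(-113.2), np.float64(357.6)] [np.float64(-43.2), np.float64(-0.0), np.float64(0.1)] norm 394 rot 43 j6~-78
[np.float64(196.1), np.float64(-113.1), np.float64(357.6)] [np.float64(-43.2), np.float64(-0.0), np.float64(0.1)] norm 423 rot 43 j6~-78
[np.float64(196.1), np.float64(-81.2), np.float64(327.6)] [np.float64(-43.2), np.float64(-0.0), np.float64(0.1)] norm 390 rot 43 j6~-74
[np.float64(122.1), np.float64(-81.2), np.float64(327.6)] [np.float64(-43.2), np.float64(-0.0), np.float64(0.1)] norm 359 rot 43 j6~-74
t 0.25 p [0.2408 0.5764 0.2221] F [-0.2306 -1.1805  0.2426] op 0.9996467075232691
can top [ 0.7423 -0.1855  0.15  ]
```

{"method": "play_rows", "body": {
  "motion": [
    [[60, -113, 358], [-43, 0, 0], 0],
    [[60, -113, 358], [-43, 0, 0], 0],
    [[60, -113, 358], [-43, 0, 0], 0],
    [[60, -113, 358], [-43, 0, 0], 0],
    [[60, -113, 358], [-43, 0, 0], 0],
    [[60, -113, 358], [-43, 0, 0], 0],
    [[60, -113, 358], [-43, 0, 0], 0],
    [[60, -113, 358], [-43, 0, 0], 0]
  ]
}}

```text
time_s: 1.1
position: [0.5295, 0.3326, 0.1622]
tcp_rot: [[0.0, -0.347, 0.938], [-0.0, 0.938, 0.347], [-1.0, -0.0, 0.0]]
force: [0.2, 0.4, -0.0]
opening: 0.359
```

```bash
python3 - <<'E'
from h import *
plan((.527,.334,.027,110.5),(.5117,.375,.027,110.5),(.5117,.375,.10,110.5))
E
```

```text
[np.float64(135.2), np.float64(2.3), np.float64(-1.9)] [np.float64(-0.2), np.float64(0.0), np.float64(0.0)] norm 135 rot 0 j6~-78
[np.float64(135.2), np.float64(46.0), np.float64(-2.1)] [np.float64(-0.2), np.float64(0.0), np.float64(0.0)] norm 143 rot 0 j6~-74
[np.float64(62.2), np.float64(46.0), np.float64(-2.0)] [np.float64(-0.2), np.float64(0.0), np.float64(0.0)] norm 77 rot 0 j6~-74
t 1.1 p [0.5295 0.3326 0.1622] F [ 0.1995  0.4335 -0.0151] op 0.35889851655305516
```

{"method": "play_rows", "body": {
  "motion": [
    [[40, 2, -2], [0, 0, 0], 0],
    [[60, 2, -2], [0, 0, 0], 0],
    [[70, 2, -2], [0, 0, 0], 0],
    [[80, 2, -2], [0, 0, 0], 0],
    [[100, 2, -2], [0, 0, 0], 0],
    [[135, 2, -2], [0, 0, 0], 0],
    [[135, 2, -2], [0, 0, 0], 0],
    [[135, 2, -2], [0, 0, 0], 0]
  ]
}}

```text
time_s: 1.9
position: [0.5251, 0.336, 0.0279]
tcp_rot: [[-0.0, -0.348, 0.938], [-0.0, 0.938, 0.348], [-1.0, -0.0, -0.0]]
force: [0.9, -0.5, -0.4]
opening: 0.005
```

{"method": "play_rows", "body": {
  "motion": [
    [[0, 5, 0], [0, 0, 0], 0],
    [[0, 11, 0], [0, 0, 0], 0],
    [[0, 17, 0], [0, 0, 0], 0],
    [[0, 23, 0], [0, 0, 0], 0],
    [[0, 29, 0], [0, 0, 0], 0],
    [[0, 36, 0], [0, 0, 0], 0],
    [[0, 43, 0], [0, 0, 0], 0],
    [[0, 43, 0], [0, 0, 0], 0]
  ]
}}

```text
time_s: 2.7
position: [0.5096, 0.3769, 0.0274]
tcp_rot: [[-0.0, -0.348, 0.937], [0.0, 0.937, 0.348], [-1.0, 0.0, -0.0]]
force: [-0.4, 1.0, -0.7]
opening: 0.006
```

```bash
python3 - <<'E'
from h import *
cap('side','side1');cap('wrist','wrist1')
n=np.array([-.2,.979]);a=np.array([.587,.2525])-.038*n;b=np.array([.587,.2525])+.006*n
plan((.5117,.375,.10,110.5),(a[0],a[1],.10,101.6),(a[0],a[1],.027,101.6),(b[0],b[1],.027,101.6))
E
```

```text
[np.float64(-72.6), np.float64(-1.6), np.float64(1.2)] [np.float64(-0.1), np.float64(-0.0), np.float64(0.0)] norm 73 rot 0 j6~-74
[np.float64(-72.6), np.float64(-180.2), np.float64(23.4)] [np.float64(8.8), np.float64(-0.0), np.float64(0.0)] norm 196 rot 9 j6~-82
[np.float64(0.4), np.float64(-180.2), np.float64(23.4)] [np.float64(8.8), np.float64(-0.0), np.float64(0.0)] norm 182 rot 9 j6~-82
[np.float64(0.4), np.float64(-136.7), np.float64(30.1)] [np.float64(8.8), np.float64(-0.0), np.float64(0.0)] norm 140 rot 9 j6~-78
t 2.8 p [0.51   0.3761 0.0274] F [ 0.6835 -0.0928  0.2003] op 0.003440275177773068
```

View pics/side1.png

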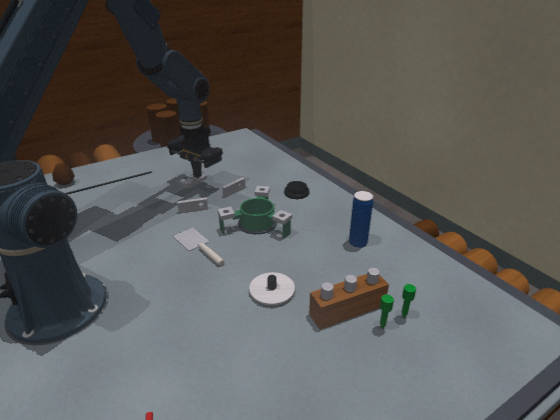

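View pics/wrist1.png

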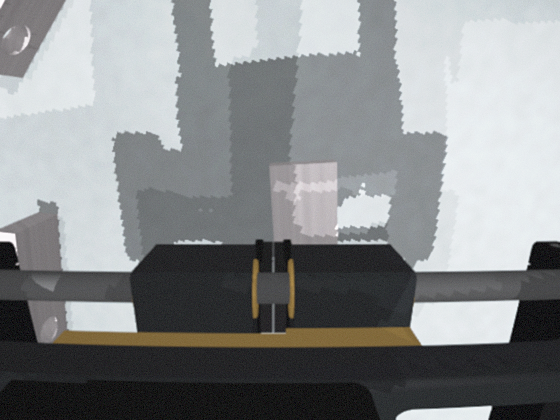

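Bar 3 looks flat next to the fingers: the wrist view shows it at (270–338, 163–245). Next is bar 2.

{"method": "play_rows", "body": {
  "motion": [
    [[-45, 0, 0], [0, 0, 0], 0],
    [[-73, -30, 5], [0, 0, 0], 0],
    [[-73, -80, 10], [4, 0, 0], 0],
    [[-73, -130, 15], [9, 0, 0], 0],
    [[-73, -180, 23], [9, 0, 0], 0],
    [[-60, -180, 23], [9, 0, 0], 0],
    [[-20, -180, 23], [9, 0, 0], 0],
    [[0, -180, 23], [9, 0, 0], 0]
  ]
}}

```text
time_s: 3.6
position: [0.5929, 0.2139, 0.0251]
tcp_rot: [[-0.004, -0.194, 0.981], [-0.0, 0.981, 0.194], [-1.0, 0.0, -0.004]]
force: [0.4, -0.2, -0.4]
opening: 0.005
```

```bash
python3 - <<'E'
from h import *
cap('wrist','wrist2')
n=np.array([-.2,.979]);a=np.array([.587,.2525])-.038*n;b=np.array([.587,.2525])+.006*n
plan((a[0],a[1],.027,101.6),(b[0],b[1],.027,101.6))
E
```

```text
[np.float64(-4.8), np.float64(0.6), np.float64(4.0)] [np.float64(-0.4), np.float64(-0.5), np.float64(-0.0)] norm 6 rot 1 j6~-82
[np.float64(-4.8), np.float64(44.6), np.float64(3.8)] [np.float64(-0.4), np.float64(-0.5), np.float64(-0.0)] norm 45 rot 1 j6~-78
t 3.65 p [0.5907 0.2139 0.0223] F [-0.1497  0.1311 -1.6566] op 0.006199683394155229
```

View pics/wrist2.png

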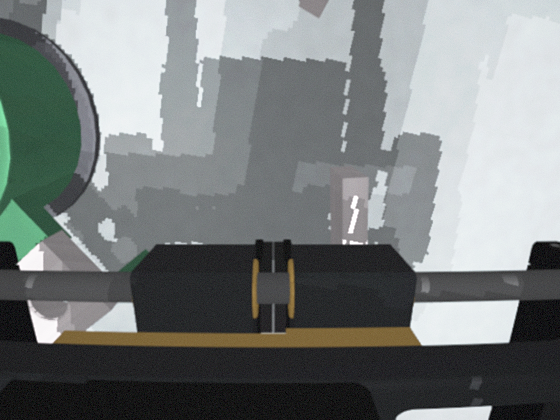

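{"method": "play_rows", "body": {
  "motion": [
    [[-3, 5, 1], [0, 0, 0], 0],
    [[-3, 11, 1], [0, 0, 0], 0],
    [[-3, 17, 1], [0, 0, 0], 0],
    [[-3, 23, 1], [0, 0, 0], 0],
    [[-3, 29, 1], [0, 0, 0], 0],
    [[-3, 36, 1], [0, 0, 0], 0],
    [[-3, 44, 1], [0, 0, 0], 0],
    [[-3, 44, 1], [0, 0, 0], 0]
  ]
}}

```text
time_s: 4.45
position: [0.5862, 0.2597, 0.0306]
tcp_rot: [[-0.0, -0.198, 0.98], [0.0, 0.98, 0.198], [-1.0, 0.0, 0.0]]
force: [-0.3, 0.3, 0.5]
opening: 0.008
```

```bash
python3 - <<'E'
from h import *
cap('wrist','wrist3')
n=np.array([.298,.954]);a=np.array([.427,.2205])-.038*n;b=np.array([.427,.2205])+.006*n
plan((a[0],a[1],.1,72.7),(a[0],a[1],.027,72.7))
E
```

```text
[np.float64(-69.5), np.float64(-39.7), np.float64(-182.1)] [np.float64(28.7), np.float64(-0.0), np.float64(0.0)] norm 199 rot 29 j6~-49
[np.float64(3.5), np.float64(-39.7), np.float64(-182.0)] [np.float64(28.7), np.float64(-0.0), np.float64(0.0)] norm 186 rot 29 j6~-49
t 4.5 p [0.5863 0.2592 0.0305] F [ 0.5263 -0.1863 -0.3977] op 0.005411186784691744
```

View pics/wrist3.png

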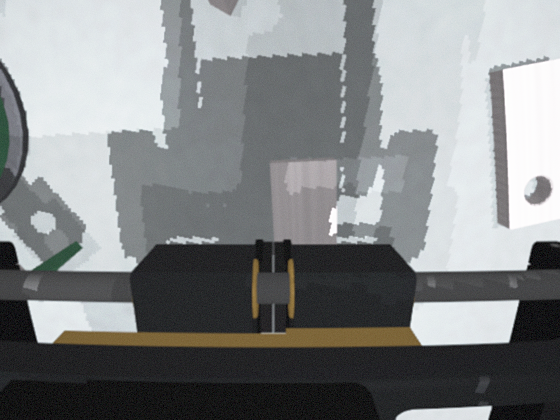

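Bar 2 is flat at (270–338, 160–245), and bar 3 lies flat on the right with its hole at (538,190). Next is bar 1.

{"method": "play_rows", "body": {
  "motion": [
    [[-45, 0, 0], [0, 0, 0], 0],
    [[-70, -10, -45], [4, 0, 0], 0],
    [[-70, -20, -90], [12, 0, 0], 0],
    [[-70, -30, -135], [20, 0, 0], 0],
    [[-70, -40, -182], [29, 0, 0], 0],
    [[-70, -40, -182], [29, 0, 0], 0],
    [[-40, -40, -182], [29, 0, 0], 0],
    [[-40, -40, -182], [29, 0, 0], 0]
  ]
}}

```text
time_s: 5.3
position: [0.4145, 0.1829, 0.0689]
tcp_rot: [[-0.005, 0.304, 0.953], [-0.001, 0.953, -0.304], [-1.0, -0.002, -0.004]]
force: [-0.2, -0.4, 0.0]
opening: 0.007
```

```bash
python3 - <<'E'
from h import *
n=np.array([.298,.954]);a=np.array([.427,.2205])-.038*n;b=np.array([.427,.2205])+.006*n
plan((a[0],a[1],.027,72.7),(b[0],b[1],.027,72.7))
E
```

```text
[np.float64(41.9), np.float64(1.8), np.float64(0.8)] [np.float64(-0.4), np.float64(-0.2), np.float64(0.1)] norm 42 rot 0 j6~-49
[np.float64(41.8), np.float64(45.7), np.float64(0.6)] [np.float64(-0.4), np.float64(-0.2), np.float64(0.1)] norm 62 rot 0 j6~-45
t 5.3 p [0.4145 0.1829 0.0689] F [-0.1677 -0.3891  0.0342] op 0.007036621589546368
```

{"method": "play_rows", "body": {
  "motion": [
    [[25, 1, 1], [0, 0, 0], 0],
    [[43, 2, 1], [0, 0, 0], 0],
    [[43, 10, 1], [0, 0, 0], 0],
    [[43, 17, 1], [0, 0, 0], 0],
    [[43, 24, 1], [0, 0, 0], 0],
    [[43, 31, 1], [0, 0, 0], 0],
    [[43, 38, 1], [0, 0, 0], 0],
    [[43, 46, 1], [0, 0, 0], 0]
  ]
}}

```text
time_s: 6.1
position: [0.4313, 0.2278, 0.0281]
tcp_rot: [[0.001, 0.303, 0.953], [0.0, 0.953, -0.303], [-1.0, 0.001, 0.001]]
force: [-0.5, -0.2, -0.2]
opening: 0.003
```

```bash
python3 - <<'E'
from h import *
cap('wrist','wrist4');c=cap('side','side4');cap('scene','scene4')
plan((.4395,-.2221,.2,90),)
E
```

```text
[np.float64(-172.3), np.float64(-426.0), np.float64(144.1)] [np.float64(-17.6), np.float64(0.0), np.float64(-0.0)] norm 482 rot 18 j6~-117
t 6.25 p [0.4312 0.2276 0.0277] F [ 0.1822 -0.8301 -0.0897] op 0.006182566855384458
```

View pics/wrist4.png

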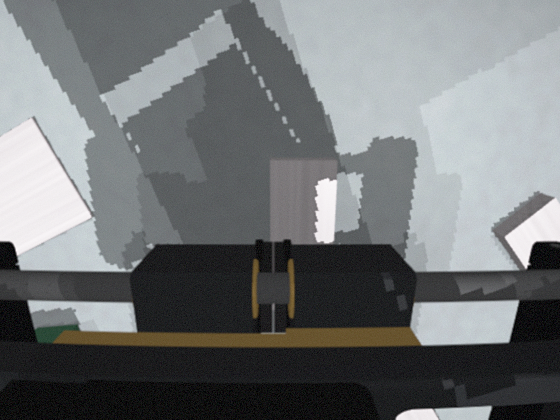

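View pics/side4.png

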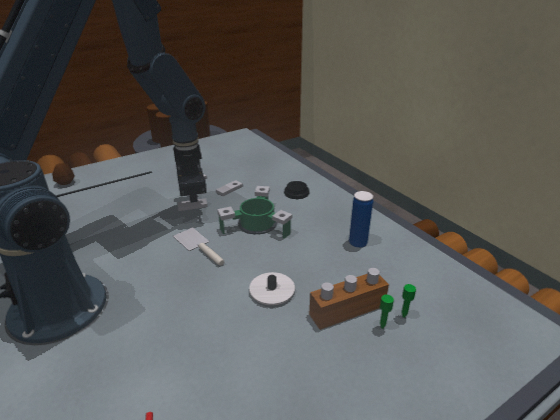

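All three bars are now flat and the cover has not moved. Going to the cover.

{"method": "play_rows", "body": {
  "motion": [
    [[-45, 0, 0], [0, 0, 0], 0.3],
    [[-90, -10, 0], [0, 0, 0], 0.5],
    [[-110, -60, 20], [0, 0, 0], 0.5],
    [[-110, -110, 40], [0, 0, 0], 0.5],
    [[-110, -160, 60], [0, 0, 0], 0.5],
    [[-110, -205, 75], [0, 0, 0], 0.5],
    [[-110, -250, 90], [0, 0, 0], 0.5],
    [[-110, -300, 105], [0, 0, 0], 0.5]
  ]
}}

```text
time_s: 7.05
position: [0.4394, -0.081, 0.1376]
tcp_rot: [[-0.0, 0.304, 0.953], [0.0, 0.953, -0.304], [-1.0, 0.0, -0.0]]
force: [0.9, 0.4, 0.1]
opening: 0.49
```

```bash
python3 - <<'E'
from h import *
plan((.4395,-.2223,.12,72.7),)
E
```

```text
[np.float64(17.6), np.float64(-134.6), np.float64(43.0)] [np.float64(-0.4), np.float64(-0.0), np.float64(-0.0)] norm 142 rot 0 j6~-100
t 7.05 p [ 0.4394 -0.081   0.1376] F [0.9333 0.4299 0.0786] op 0.4900963365318478
```

{"method": "play_rows", "body": {
  "motion": [
    [[0, -45, 14], [0, 0, 0], 0.5],
    [[0, -90, 28], [0, 0, 0], 0.5],
    [[17, -135, 43], [0, 0, 0], 0.5],
    [[17, -135, 43], [0, 0, 0], 0.5],
    [[17, -135, 43], [0, 0, 0], 0.5]
  ]
}}

```text
time_s: 7.55
position: [0.4388, -0.2212, 0.1199]
tcp_rot: [[-0.002, 0.307, 0.952], [0.002, 0.952, -0.307], [-1.0, 0.001, -0.002]]
force: [-0.1, 0.6, -1.0]
opening: 0.501
```

```bash
python3 - <<'E'
from h import *
cap('wrist','wrist5');cap('scene','scene5')
plan((.4395,-.2223,.019,72.7),)
E
```

```text
[np.float64(101.3), np.float64(-3.0), np.float64(1.7)] [np.float64(-0.4), np.float64(-0.1), np.float64(-0.1)] norm 101 rot 0 j6~-100
t 7.65 p [ 0.439  -0.2191  0.1203] F [0.2589 0.6878 0.2069] op 0.5013854703941136
```

View pics/wrist5.png

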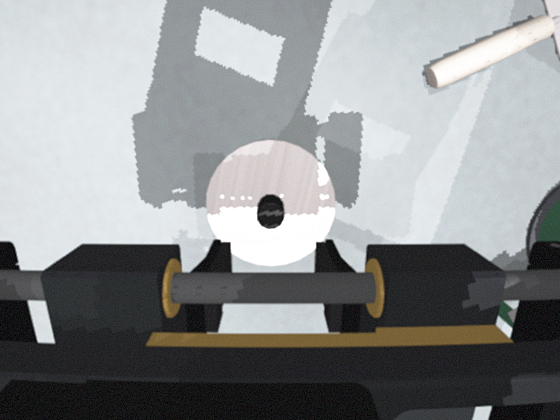

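View pics/scene5.png

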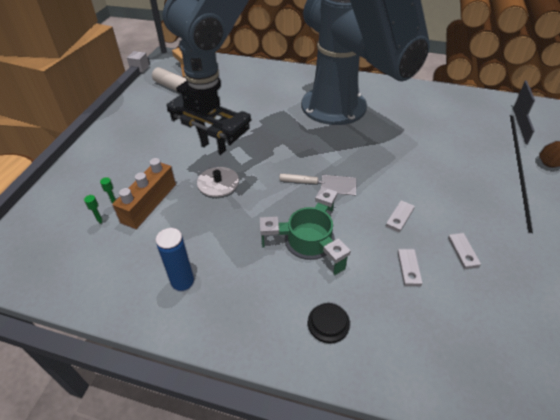

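The wrist view shows the knob at (270,210), centred between the jaws. I'll check that point and then descend.

```bash
python3 - <<'E'
from h import *
W=cap('wrist');print(onz(W,(270,203),.044), onz(W,(271,203),.014))
plan((.4395,-.2223,.019,72.7),)
E
```

```text
[ 0.428  -0.2183  0.044 ] [ 0.4355 -0.22    0.014 ]
[np.float64(101.6), np.float64(-3.3), np.float64(1.4)] [np.float64(-0.3), np.float64(-0.1), np.float64(-0.0)] norm 102 rot 0 j6~-100
t 7.7 p [ 0.4393 -0.2189  0.1206] F [-0.1188 -0.4901  0.2607] op 0.5004230907497275
```

```bash
python3 - <<'E'
from h import *
W=cap('wrist')
print(proj(W,(.4395,-.2223,.044)),proj(W,(.4395,-.2223,.014)))
for v in (213,216,219): print(onz(W,(270,v),.044))
g=cv2.cvtColor(W['img'],cv2.COLOR_BGR2HSV)
cv2.imwrite('pics/k.png',cv2.resize(W['img'][130:280,190:350],None,fx=4,fy=4,interpolation=cv2.INTER_CUBIC))
E
```

```text
[269.1629 218.4619] [269.4706 207.9084]
[ 0.4357 -0.2204  0.044 ]
[ 0.4379 -0.2211  0.044 ]
[ 0.4401 -0.2218  0.044 ]
```

View pics/k.png

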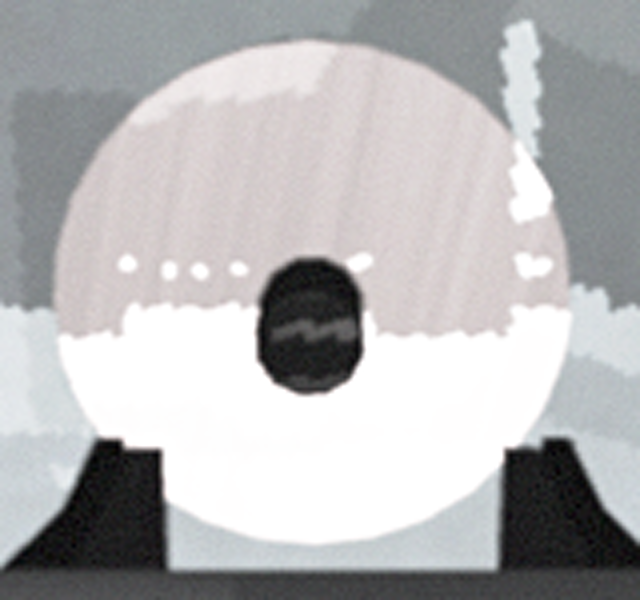

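{"method": "play_rows", "body": {
  "motion": [
    [[40, -3, 1], [0, 0, 0], 0.5],
    [[75, -3, 1], [0, 0, 0], 0.5],
    [[101, -3, 1], [0, 0, 0], 0.5],
    [[101, -3, 1], [0, 0, 0], 0.5],
    [[101, -3, 1], [0, 0, 0], 0],
    [[101, -3, 1], [0, 0, 0], 0],
    [[101, -3, 1], [0, 0, 0], 0],
    [[101, -3, 1], [0, 0, 0], 0]
  ]
}}

```text
time_s: 8.55
position: [0.4408, -0.2242, 0.0209]
tcp_rot: [[0.002, 0.304, 0.953], [-0.002, 0.953, -0.304], [-1.0, -0.001, 0.003]]
force: [-0.2, 0.8, 4.5]
opening: 0.242
```

{"method": "play_rows", "body": {
  "motion": [
    [[0, 0, 0], [0, 0, 0], 0],
    [[0, 0, 0], [0, 0, 0], 0],
    [[-30, 0, 0], [0, 0, 0], 0],
    [[-70, 0, 0], [0, 0, 0], 0],
    [[-100, 0, 0], [0, 0, 0], 0],
    [[-110, 0, 0], [0, 0, 0], 0],
    [[-110, 0, 0], [0, 0, 0], 0]
  ]
}}

```text
time_s: 9.25
position: [0.4405, -0.2243, 0.1307]
tcp_rot: [[0.002, 0.304, 0.953], [-0.002, 0.953, -0.304], [-1.0, -0.001, 0.003]]
force: [-0.8, 0.4, -3.3]
opening: 0.246
```

```bash
python3 - <<'E'
from h import *
cap('side','side6');cap('wrist','wrist6')
plan((.5574,.0487,.13,72.7),(.5574,.0487,.069,72.7))
E
```

```text
[np.float64(-1.2), np.float64(294.9), np.float64(30.1)] [np.float64(-0.4), np.float64(-0.1), np.float64(-0.0)] norm 296 rot 0 j6~-68
[np.float64(59.8), np.float64(294.9), np.float64(30.2)] [np.float64(-0.4), np.float64(-0.1), np.float64(-0.0)] norm 302 rot 0 j6~-68
t 9.35 p [ 0.4392 -0.2232  0.1286] F [ 0.2741  0.2075 -3.1916] op 0.24291032151208541
```

View pics/side6.png

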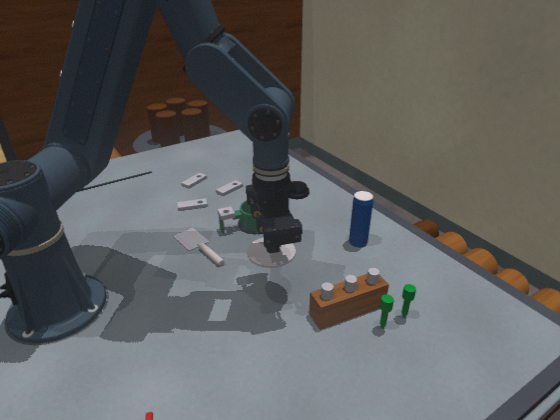

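View pics/wrist6.png

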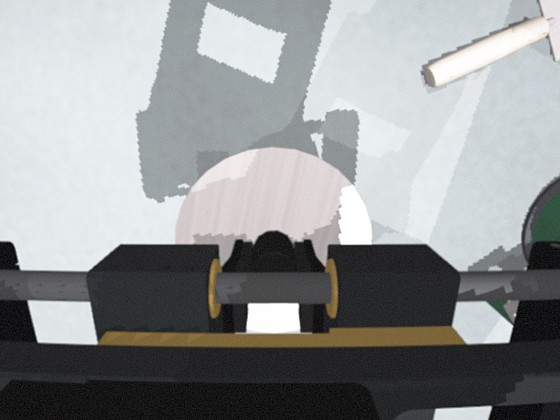

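{"method": "play_rows", "body": {
  "motion": [
    [[0, 30, 3], [0, 0, 0], 0],
    [[0, 75, 8], [0, 0, 0], 0],
    [[0, 120, 12], [0, 0, 0], 0],
    [[0, 165, 17], [0, 0, 0], 0],
    [[0, 210, 21], [0, 0, 0], 0],
    [[0, 250, 26], [0, 0, 0], 0],
    [[0, 280, 31], [0, 0, 0], 0],
    [[0, 294, 32], [0, 0, 0], 0]
  ]
}}

```text
time_s: 10.15
position: [0.5596, 0.0492, 0.1272]
tcp_rot: [[-0.003, 0.301, 0.954], [0.001, 0.954, -0.301], [-1.0, -0.0, -0.003]]
force: [0.1, 0.2, -2.9]
opening: 0.243
```

{"method": "play_rows", "body": {
  "motion": [
    [[0, 0, 0], [0, 0, 0], 0],
    [[0, 0, 0], [0, 0, 0], 0],
    [[0, 0, 0], [0, 0, 0], 0]
  ]
}}

```text
time_s: 10.45
position: [0.5587, 0.0452, 0.1289]
tcp_rot: [[-0.002, 0.305, 0.952], [-0.0, 0.952, -0.305], [-1.0, -0.001, -0.002]]
force: [0.0, -0.5, -1.2]
opening: 0.246
```

```bash
python3 - <<'E'
from h import *
cap('side','side7');cap('scene','scene7')
plan((.5592,.0481,.081,72.7),(.5592,.0481,.071,72.7))
E
```

```text
[np.float64(48.3), np.float64(2.8), np.float64(-0.8)] [np.float64(-0.5), np.float64(-0.1), np.float64(0.0)] norm 48 rot 0 j6~-68
[np.float64(58.3), np.float64(2.8), np.float64(-0.8)] [np.float64(-0.5), np.float64(-0.1), np.float64(0.0)] norm 58 rot 0 j6~-68
t 10.55 p [0.5592 0.0452 0.1293] F [-0.0509  0.5983 -1.9432] op 0.24502626128357927
```

View pics/side7.png

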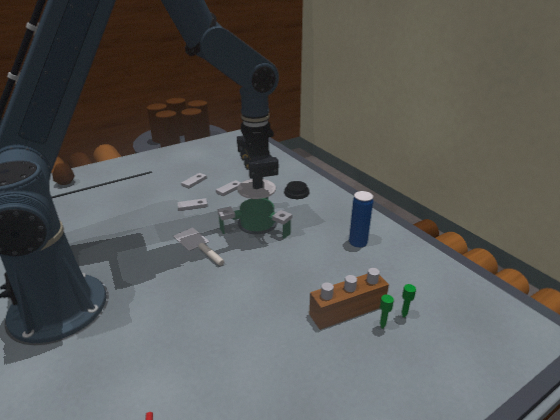

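{"method": "play_rows", "body": {
  "motion": [
    [[15, 3, -1], [0, 0, 0], 0],
    [[30, 3, -1], [0, 0, 0], 0],
    [[40, 3, -1], [0, 0, 0], 0],
    [[46, 3, -1], [0, 0, 0], 0],
    [[51, 3, -1], [0, 0, 0], 0],
    [[55, 3, -1], [0, 0, 0], 0],
    [[58, 3, -1], [0, 0, 0], 0],
    [[58, 3, -1], [0, 0, 0], 0]
  ]
}}

```text
time_s: 11.35
position: [0.5597, 0.0498, 0.0714]
tcp_rot: [[-0.0, 0.304, 0.953], [0.0, 0.953, -0.304], [-1.0, -0.0, -0.0]]
force: [-0.4, 0.3, -2.8]
opening: 0.25
```

```bash
python3 - <<'E'
from h import *
plan((.5592,.0481,.071,72.7))
E
```

```text
[np.float64(0.4), np.float64(-1.7), np.float64(0.1)] [np.float64(-0.4), np.float64(-0.0), np.float64(0.0)] norm 2 rot 0 j6~-68
t 11.35 p [0.5597 0.0498 0.0714] F [-0.372   0.3234 -2.8108] op 0.24961156582754462
```

{"method": "play_rows", "body": {
  "motion": [
    [[1, -1, 0], [0, 0, 0], 0],
    [[2, -1, 0], [0, 0, 0], 0],
    [[2, -1, 0], [0, 0, 0], 0]
  ]
}}

```text
time_s: 11.65
position: [0.5598, 0.049, 0.0709]
tcp_rot: [[0.001, 0.304, 0.953], [0.0, 0.953, -0.304], [-1.0, 0.001, 0.001]]
force: [-1.5, 0.5, 4.2]
opening: 0.243
```

{"method": "play_rows", "body": {
  "motion": [
    [[0, 0, 0], [0, 0, 0], 0.6],
    [[0, 0, 0], [0, 0, 0], 0.6],
    [[0, 0, 0], [0, 0, 0], 0.6],
    [[0, 0, 0], [0, 0, 0], 0.6],
    [[0, 0, 0], [0, 0, 0], 0.6],
    [[-40, 0, 0], [0, 0, 0], 0.6],
    [[-80, 0, 0], [0, 0, 0], 0.6],
    [[-80, 0, 0], [0, 0, 0], 0.6]
  ]
}}

```text
time_s: 12.45
position: [0.5633, 0.0485, 0.1543]
tcp_rot: [[0.011, 0.303, 0.953], [-0.001, 0.953, -0.303], [-1.0, 0.002, 0.011]]
force: [1.0, -0.6, -0.1]
opening: 0.599
```

```bash
python3 - <<'E'
from h import *
cap('wrist','wrist8');
for n in ('side','scene'):
  c=cap(n,n+'8')
  print(n,proj(c,(.5574,.0487,.094)),proj(c,(.5574,.0487,.064)))
plan((.43,.24,.2,72.7))
E
```

```text
side [256.3138 195.471 ] [256.6739 204.4662]
scene [311.0119 212.0686] [310.4133 221.306 ]
[np.float64(-50.6), np.float64(143.0), np.float64(-181.0)] [np.float64(-0.4), np.float64(-0.0), np.float64(0.0)] norm 236 rot 0 j6~-44
t 12.6 p [0.559  0.0489 0.1493] F [-0.0081  0.1511 -0.0001] op 0.5945037692613723
```

View pics/wrist8.png

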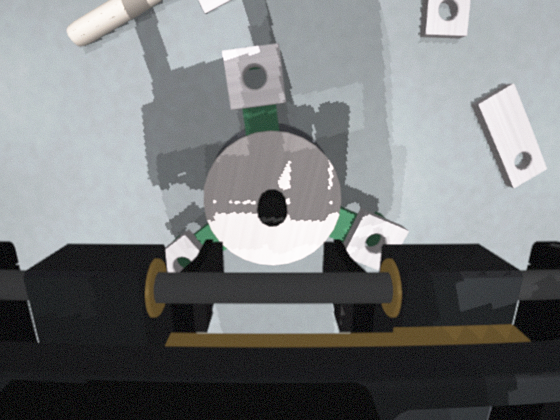

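View pics/side8.png

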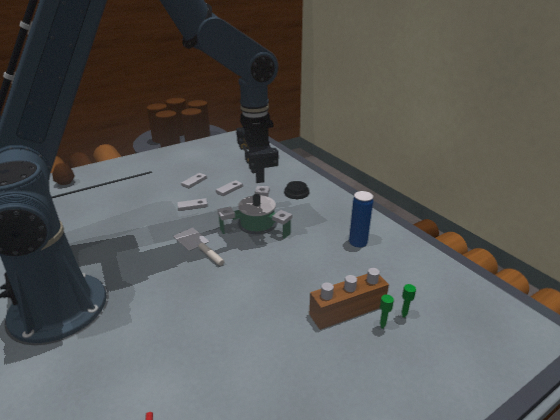

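View pics/scene8.png

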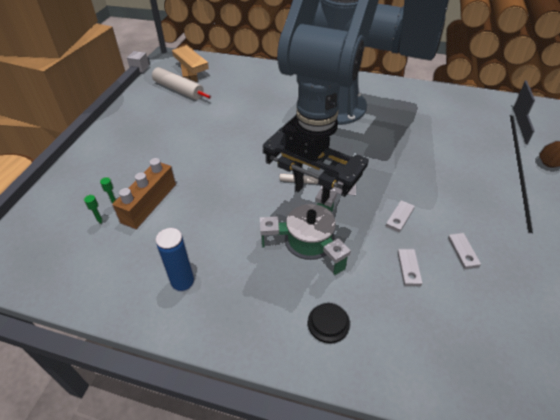

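The cover looks seated: the knob top shows at (311,213) in scene and (256,196) in side, matching the predictions. Now I'll measure the flat bars and their holes.

```bash
cat > bars.py <<'E'
from h import *
def bars(c,name,box):
    x0,y0,x1,y1=box
    im=c['img'];f=6
    g=cv2.resize(cv2.cvtColor(im[y0:y1,x0:x1],cv2.COLOR_BGR2GRAY),None,fx=f,fy=f,interpolation=cv2.INTER_CUBIC)
    hsv=cv2.resize(im[y0:y1,x0:x1],None,fx=f,fy=f,interpolation=cv2.INTER_CUBIC).astype(int)
    # bench is bluish: bars have r>=b
    m=((hsv[...,2]-hsv[...,0]>-4)&(g>120)).astype(np.uint8)*255
    m=cv2.morphologyEx(m,cv2.MORPH_OPEN,np.ones((7,7)))
    cs,hi=cv2.findContours(m,cv2.RETR_CCOMP,cv2.CHAIN_APPROX_NONE)
    out=[]
    for i,k in enumerate(cs):
        if hi[0][i][3]>=0 or cv2.contourArea(k)<1500: continue
        P=np.array([onz(c,((p[0]+.5)/f-.5+x0,(p[1]+.5)/f-.5+y0),.012)[:2] for p in k[:,0]],np.float32)
        r=cv2.minAreaRect(P*1000)
        holes=[]
        for j,k2 in enumerate(cs):
            if hi[0][j][3]==i and cv2.contourArea(k2)>60:
                M=cv2.moments(k2);holes.append((onz(c,((M['m10']/M['m00']+.5)/f-.5+x0,(M['m01']/M['m00']+.5)/f-.5+y0),.012)[:2].round(4),cv2.contourArea(k2)))
        print(name,'c',np.round(r[0],1),'size',np.round(r[1],1),'ang',round(r[2],1),'holes',holes)
    cv2.imwrite('pics/m_'+name+'.png',cv2.resize(m,None,fx=.6,fy=.6))
E
python3 - <<'E'
from bars import *
bars(cap('scene'),'scene',(370,190,490,295))
bars(cap('side'),'side',(168,165,245,215))
E
```

```text
scene c [580.6 275.8] size [91.4 37.1] ang 14.8 holes [(array([0.6057, 0.2821]), 1419.5)]
scene c [502.7 391.7] size [91.1 37.3] ang 24.0 holes [(array([0.5258, 0.4017]), 1265.0)]
scene c [433.7 244.3] size [37.6 91.9] ang 72.7 holes [(array([0.4583, 0.2359]), 941.0)]
```

```bash
python3 - <<'E'
from h import *
plan((.5806,.2758,.09,104.8),(.5806,.2758,.004,104.8))
E
```

```text
[np.float64(58.3), np.float64(223.0), np.float64(-47.5)] [np.float64(-32.5), np.float64(-0.2), np.float64(-0.0)] norm 235 rot 32 j6~-79
[np.float64(144.3), np.float64(223.0), np.float64(-47.2)] [np.float64(-32.5), np.float64(-0.2), np.float64(-0.0)] norm 270 rot 32 j6~-79
t 12.7 p [0.5583 0.0489 0.1482] F [ 0.1426  0.4749 -0.4877] op 0.6007481675414281
```

{"method": "play_rows", "body": {
  "motion": [
    [[0, 40, -8], [-6, 0, 0], 0.6],
    [[0, 85, -18], [-12, 0, 0], 0.6],
    [[0, 130, -27], [-20, 0, 0], 0.6],
    [[20, 175, -37], [-28, 0, 0], 0.6],
    [[40, 205, -44], [-32, 0, 0], 0.6],
    [[58, 223, -47], [-32, 0, 0], 0.6],
    [[58, 223, -47], [-32, 0, 0], 0.6],
    [[58, 223, -47], [-32, 0, 0], 0.6]
  ]
}}

```text
time_s: 13.5
position: [0.5811, 0.2752, 0.0898]
tcp_rot: [[-0.003, -0.248, 0.969], [-0.001, 0.969, 0.248], [-1.0, -0.001, -0.004]]
force: [-0.3, -1.0, -0.1]
opening: 0.602
```

```bash
python3 - <<'E'
from h import *
W=cap('wrist','wrist9')
print(proj(W,(.5806,.2758,.012)),proj(W,(.6048,.2822,.012)))
plan((.5806,.2758,.004,104.8))
E
```

```text
[274.2329 216.4111] [274.4404 247.6212]
[np.float64(86.8), np.float64(1.4), np.float64(-0.9)] [np.float64(-0.5), np.float64(-0.1), np.float64(0.0)] norm 87 rot 0 j6~-79
t 13.55 p [0.582  0.2747 0.0908] F [ 0.6898 -0.5084 -0.1474] op 0.6003292116157428
```

View pics/wrist9.png

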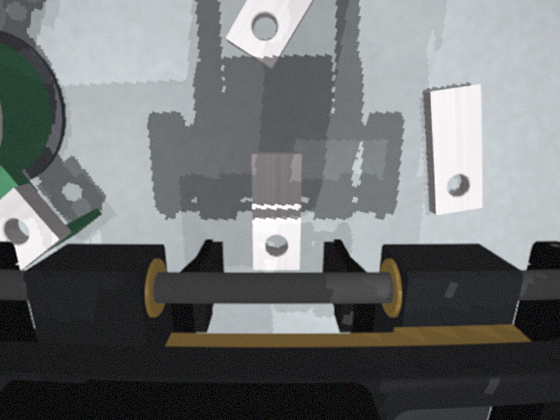

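The bar is aligned between the jaws, with its hole at (276,244). Descending to grip.

{"method": "play_rows", "body": {
  "motion": [
    [[40, 1, -1], [0, 0, 0], 0.6],
    [[70, 1, -1], [0, 0, 0], 0.6],
    [[86, 1, -1], [0, 0, 0], 0.6],
    [[86, 1, -1], [0, 0, 0], 0.6],
    [[86, 1, -1], [0, 0, 0], 0],
    [[86, 1, -1], [0, 0, 0], 0],
    [[86, 1, -1], [0, 0, 0], 0],
    [[86, 1, -1], [0, 0, 0], 0]
  ]
}}

```text
time_s: 14.35
position: [0.5825, 0.2769, 0.0074]
tcp_rot: [[0.003, -0.247, 0.969], [0.001, 0.969, 0.247], [-1.0, 0.0, 0.004]]
force: [0.4, 0.6, 4.7]
opening: 0.406
```

```bash
python3 - <<'E'
from h import *
plan((.6006,.0999,.1,139.8))
E
```

```text
[np.float64(-92.8), np.float64(-175.9), np.float64(-25.9)] [np.float64(-35.5), np.float64(0.2), np.float64(0.0)] norm 201 rot 35 j6~-130
t 14.35 p [0.5825 0.2769 0.0074] F [0.3516 0.5738 4.6603] op 0.40552115228729907
```

{"method": "play_rows", "body": {
  "motion": [
    [[0, 0, 0], [0, 0, 0], 0],
    [[0, 0, 0], [0, 0, 0], 0],
    [[-20, 0, 0], [0, 0, 0], 0],
    [[-50, 0, 0], [0, 0, 0], 0],
    [[-85, 0, 0], [0, 0, 0], 0],
    [[-100, 0, 0], [0, 0, 0], 0],
    [[-100, 0, 0], [0, 0, 0], 0],
    [[-100, 0, 0], [0, 0, 0], 0]
  ]
}}

```text
time_s: 15.15
position: [0.5802, 0.276, 0.1045]
tcp_rot: [[-0.002, -0.247, 0.969], [-0.001, 0.969, 0.247], [-1.0, -0.0, -0.002]]
force: [-0.9, 0.4, -3.1]
opening: 0.407
```

```bash
python3 - <<'E'
from h import *
a=np.radians(49.8);r=.067+.002
W=cap('wrist','wrist10');cap('scene','scene10')
plan((.5574+r*np.cos(a),.0487+r*np.sin(a),.1,139.8))
E
```

```text
[np.float64(3.5), np.float64(-174.5), np.float64(-21.4)] [np.float64(-35.5), np.float64(-0.2), np.float64(-0.1)] norm 176 rot 35 j6~-130
t 15.25 p [0.5795 0.2758 0.1034] F [ 0.5847  0.3798 -3.1026] op 0.40788564100613456
```

View pics/wrist10.png

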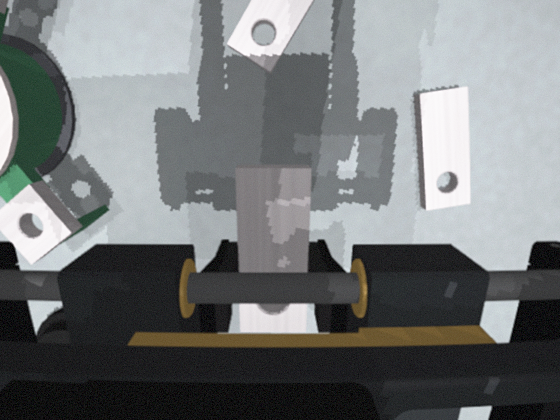

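View pics/scene10.png

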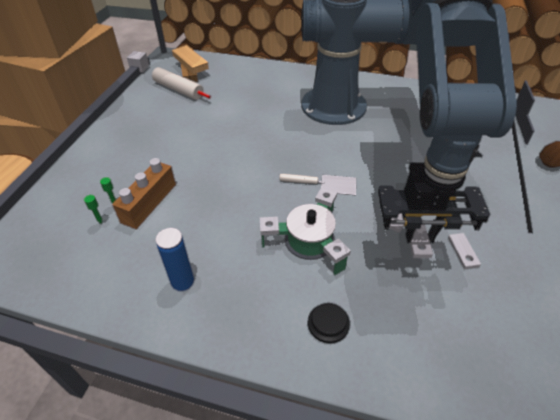

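```bash
python3 - <<'E'
from h import *
s=bot.read_state();R=np.array(s['tcp_rot']);p=np.array(s['position'])
W=cap('wrist')
for px in ((235,166),(310,166),(272,166)):
  q=onz(W,px,p[2]+.0046);print(R.T@(q-p)*1000)
S=cap('scene');cv2.imwrite('pics/z.png',cv2.resize(S['img'][190:280,370:500],None,fx=6,fy=6,interpolation=cv2.INTER_CUBIC))
E
```

```text
[ -4.3766 -18.3707 -49.7874]
[ -4.3809  17.1497 -49.7856]
[ -4.3788  -0.8495 -49.7714]
```

View pics/z.png

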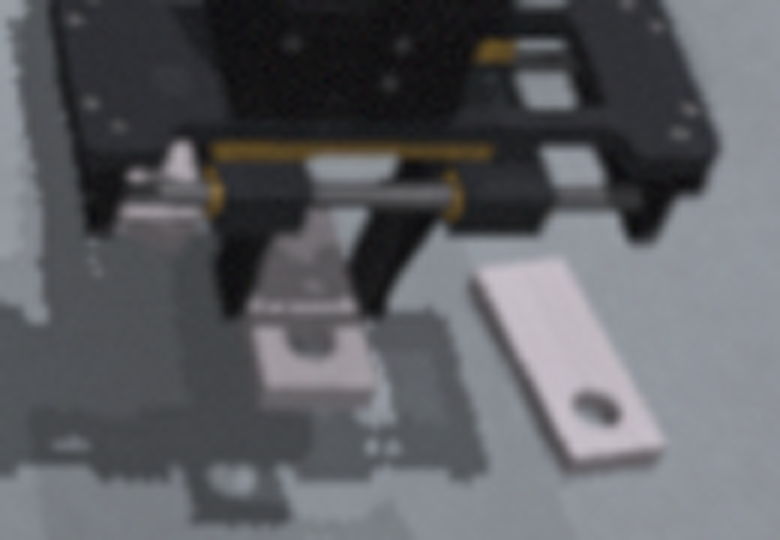

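```bash
python3 - <<'E'
from h import *
a=np.radians(49.8);r=.070
plan((.5574+r*np.cos(a),.0487+r*np.sin(a),.115,139.8))
E
```

```text
[np.float64(-11.4), np.float64(-173.9), np.float64(-21.0)] [np.float64(-35.5), np.float64(-0.2), np.float64(-0.1)] norm 176 rot 35 j6~-130
t 15.35 p [0.5799 0.2759 0.1035] F [ 0.6156 -0.934  -3.7194] op 0.40957802200017795
```

{"method": "play_rows", "body": {
  "motion": [
    [[-12, -30, -4], [-8, 0, 0], 0],
    [[-12, -70, -8], [-16, 0, 0], 0],
    [[-12, -110, -13], [-24, 0, 0], 0],
    [[-12, -145, -17], [-31, 0, 0], 0],
    [[-12, -165, -20], [-35.5, 0, 0], 0],
    [[-12, -174, -21], [-35.5, 0, 0], 0],
    [[-12, -174, -21], [-35.5, 0, 0], 0],
    [[-12, -174, -21], [-35.5, 0, 0], 0]
  ]
}}

```text
time_s: 16.15
position: [0.6034, 0.1034, 0.117]
tcp_rot: [[-0.001, -0.763, 0.646], [0.001, 0.646, 0.763], [-1.0, 0.001, -0.0]]
force: [-0.3, 0.6, -3.1]
opening: 0.407
```

{"method": "play_rows", "body": {
  "motion": [
    [[0, 0, 0], [0, 0, 0], 0],
    [[0, 0, 0], [0, 0, 0], 0],
    [[0, 0, 0], [0, 0, 0], 0]
  ]
}}

```text
time_s: 16.45
position: [0.6037, 0.1035, 0.1176]
tcp_rot: [[0.0, -0.765, 0.644], [0.0, 0.644, 0.765], [-1.0, 0.0, 0.0]]
force: [-0.1, -0.2, -2.8]
opening: 0.404
```

```bash
python3 - <<'E'
from h import *
a=np.radians(49.8);r=.070
plan((.5574+r*np.cos(a),.0487+r*np.sin(a),.0725,139.8))
cap('wrist','wrist11')
S=cap('scene');cv2.imwrite('pics/z2.png',cv2.resize(S['img'][190:290,270:400],None,fx=6,fy=6,interpolation=cv2.INTER_CUBIC))
print((proj(S,(.6167,.1189,.064))-[270,190])*6)
E
```

```text
[np.float64(45.1), np.float64(-0.0), np.float64(-1.7)] [np.float64(0.1), np.float64(0.0), np.float64(-0.0)] norm 45 rot 0 j6~-130
t 16.45 p [0.6037 0.1035 0.1176] F [-0.1495 -0.2253 -2.8385] op 0.40392881336593206
[401.5317 351.5786]
```

View pics/z2.png

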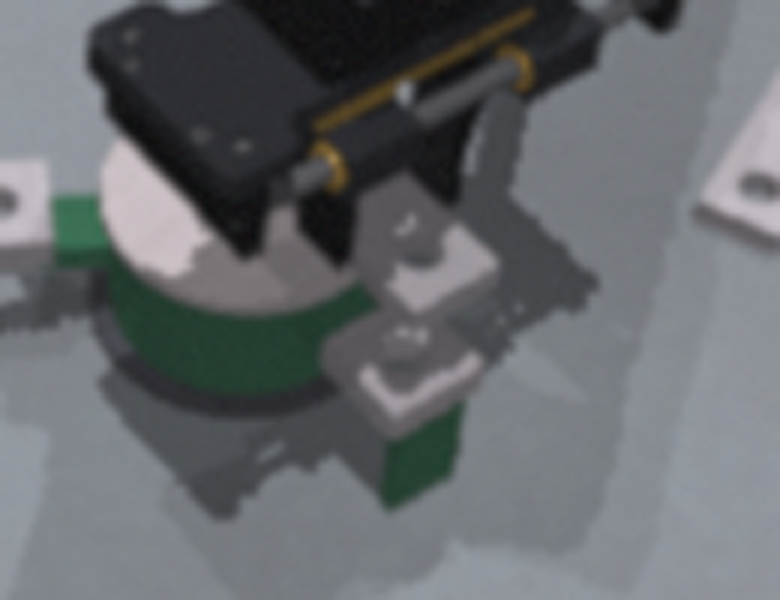

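View pics/wrist11.png

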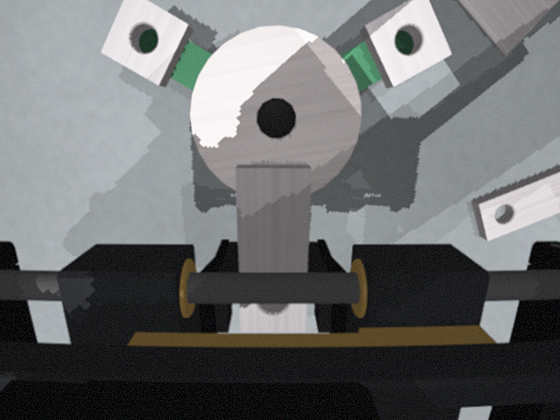

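{"method": "play_rows", "body": {
  "motion": [
    [[15, 0, -2], [0, 0, 0], 0],
    [[30, 0, -2], [0, 0, 0], 0],
    [[39, 0, -2], [0, 0, 0], 0],
    [[43, 0, -2], [0, 0, 0], 0],
    [[43, 0, -2], [0, 0, 0], 0],
    [[43, 0, -2], [0, 0, 0], 0]
  ]
}}

```text
time_s: 17.15
position: [0.6029, 0.1009, 0.0747]
tcp_rot: [[0.001, -0.764, 0.645], [0.0, 0.645, 0.764], [-1.0, -0.0, 0.0]]
force: [0.1, -0.4, -2.0]
opening: 0.409
```

```bash
python3 - <<'E'
from h import *
a=np.radians(49.8);r=.070
plan((.5574+r*np.cos(a),.0487+r*np.sin(a),.0714,139.8))
S=cap('scene');cv2.imwrite('pics/z3.png',cv2.resize(S['img'][220:270,310:370],None,fx=10,fy=10,interpolation=cv2.INTER_CUBIC))
D=cap('side');cv2.imwrite('pics/z4.png',cv2.resize(D['img'][170:230,230:300],None,fx=10,fy=10,interpolation=cv2.INTER_CUBIC))
print((proj(S,(.6167,.1189,.078))-[310,220])*10,(proj(D,(.6167,.1189,.078))-[230,170])*10)
E
```

```text
[np.float64(3.3), np.float64(1.0), np.float64(0.7)] [np.float64(0.0), np.float64(0.0), np.float64(0.0)] norm 4 rot 0 j6~-130
t 17.15 p [0.6029 0.1009 0.0747] F [ 0.0648 -0.3795 -1.9548] op 0.40943942891423213
[275.2794 244.1128] [317.585  150.2361]
```

View pics/z3.png

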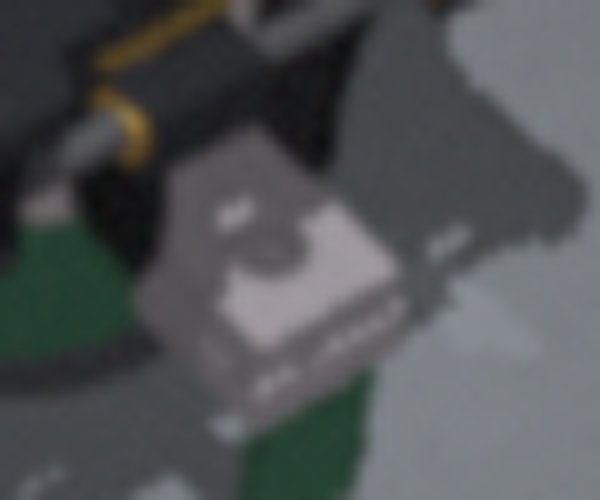

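View pics/z4.png

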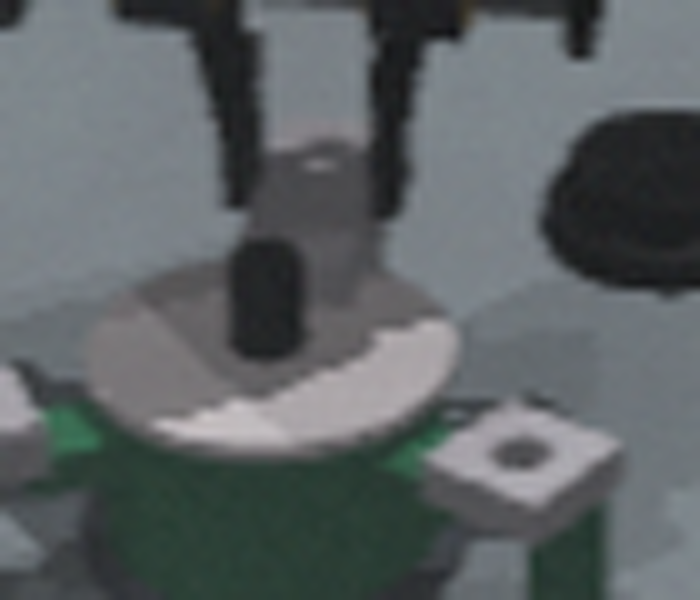

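Hole offset is about 1 mm or less. Lowering and releasing.

{"method": "play_rows", "body": {
  "motion": [
    [[2, 1, 0.5], [0, 0, 0], 0],
    [[3.5, 1, 0.5], [0, 0, 0], 0],
    [[3.5, 1, 0.5], [0, 0, 0], 0],
    [[3.5, 1, 0.5], [0, 0, 0], 0]
  ]
}}

```text
time_s: 17.65
position: [0.6023, 0.1021, 0.0714]
tcp_rot: [[0.0, -0.764, 0.645], [0.0, 0.645, 0.764], [-1.0, -0.0, 0.0]]
force: [-0.7, 1.2, -0.2]
opening: 0.406
```

{"method": "play_rows", "body": {
  "motion": [
    [[0, 0, 0], [0, 0, 0], 0.6],
    [[0, 0, 0], [0, 0, 0], 0.6],
    [[0, 0, 0], [0, 0, 0], 0.6],
    [[0, 0, 0], [0, 0, 0], 0.6],
    [[-20, 0, 0], [0, 0, 0], 0.6],
    [[-50, 0, 0], [0, 0, 0], 0.6],
    [[-80, 0, 0], [0, 0, 0], 0.6],
    [[-80, 0, 0], [0, 0, 0], 0.6]
  ]
}}

```text
time_s: 18.45
position: [0.6054, 0.102, 0.1555]
tcp_rot: [[0.009, -0.764, 0.645], [-0.0, 0.645, 0.764], [-1.0, -0.007, 0.006]]
force: [-0.2, 0.4, 0.5]
opening: 0.601
```

```bash
python3 - <<'E'
from h import *
plan((.5027,.3917,.15,114))
W=cap('wrist','wrist12')
S=cap('scene');cv2.imwrite('pics/z5.png',cv2.resize(S['img'][190:270,290:370],None,fx=7,fy=7,interpolation=cv2.INTER_CUBIC))
D=cap('side');cv2.imwrite('pics/z6.png',cv2.resize(D['img'][170:230,230:300],None,fx=8,fy=8,interpolation=cv2.INTER_CUBIC))
print((proj(S,(.6167,.1189,.076))-[290,190])*7,(proj(D,(.6167,.1189,.076))-[230,170])*8)
E
```

```text
[np.float64(4.4), np.float64(265.4), np.float64(155.1)] [np.float64(25.8), np.float64(0.4), np.float64(0.3)] norm 307 rot 26 j6~-76
t 18.45 p [0.6054 0.102  0.1555] F [-0.1509  0.3801  0.4811] op 0.6013167786368414
[332.0838 385.1064] [254.2129 124.7916]
```

View pics/z5.png

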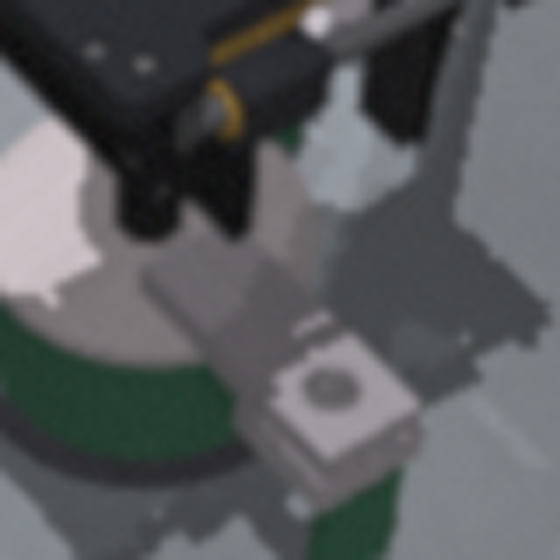

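View pics/z6.png

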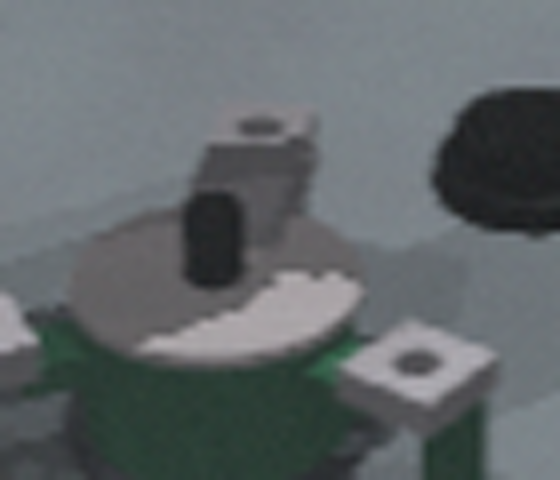

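View pics/wrist12.png

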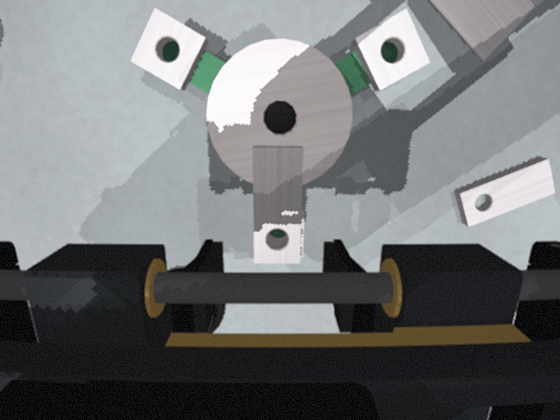

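Bar 2 is placed over its lug; the hole is at (331,389) in the crop against a predicted (332,385), under 1 mm. Next: bar 1 to the lug at (270,222).

```bash
python3 - <<'E'
from h import *
plan((.4337,.2443,.1,72.7))
E
```

```text
[np.float64(50.8), np.float64(220.0), np.float64(0.5)] [np.float64(67.1), np.float64(-0.1), np.float64(-0.0)] norm 226 rot 67 j6~-43
t 18.6 p [0.6015 0.102  0.1506] F [ 0.3464  0.1155 -0.9521] op 0.5984008079990039
```

{"method": "play_rows", "body": {
  "motion": [
    [[0, 30, 0], [8, 0, 0], 0.6],
    [[0, 65, 0], [16, 0, 0], 0.6],
    [[0, 100, 0], [24, 0, 0], 0.6],
    [[0, 135, 0], [32, 0, 0], 0.6],
    [[0, 165, 0], [40, 0, 0], 0.6],
    [[0, 190, 0], [48, 0, 0], 0.6],
    [[25, 210, 0], [56, 0, 0], 0.6],
    [[51, 220, 0], [64, 0, 0], 0.6]
  ]
}}

```text
time_s: 19.4
position: [0.4318, 0.2447, 0.099]
tcp_rot: [[-0.001, 0.249, 0.969], [-0.0, 0.969, -0.249], [-1.0, -0.001, -0.001]]
force: [0.3, -0.8, 0.5]
opening: 0.599
```

{"method": "play_rows", "body": {
  "motion": [
    [[0, 0, 0], [3, 0, 0], 0.6],
    [[0, 0, 0], [3, 0, 0], 0.6],
    [[0, 0, 0], [3, 0, 0], 0.6],
    [[0, 0, 0], [3, 0, 0], 0.6]
  ]
}}

```text
time_s: 19.8
position: [0.4344, 0.2438, 0.1]
tcp_rot: [[0.0, 0.295, 0.956], [0.0, 0.956, -0.295], [-1.0, 0.0, 0.0]]
force: [0.5, -0.8, -0.1]
opening: 0.597
```

```bash
python3 - <<'E'
from h import *
W=cap('wrist','wrist13')
print(proj(W,(.4337,.2443,.012)),proj(W,(.4576,.2369,.012)))
plan((.4337,.2443,.004,72.7))
E
```

```text
[273.8643 211.397 ] [273.8086 241.5783]
[np.float64(96.2), np.float64(0.3), np.float64(-1.0)] [np.float64(0.1), np.float64(0.0), np.float64(-0.0)] norm 96 rot 0 j6~-43
t 19.85 p [0.4345 0.2438 0.1002] F [1.2701 0.3536 0.567 ] op 0.5993640255974244
```

View pics/wrist13.png

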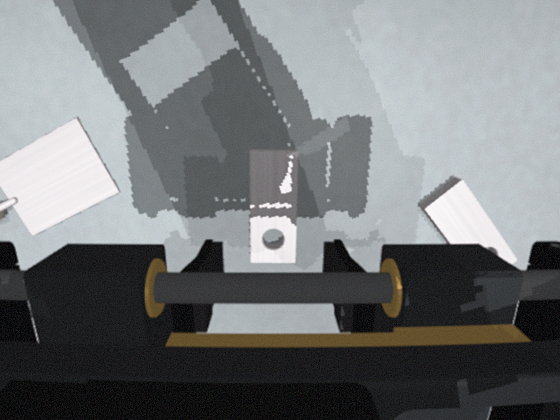

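{"method": "play_rows", "body": {
  "motion": [
    [[45, 0, -1], [0, 0, 0], 0.6],
    [[80, 0, -1], [0, 0, 0], 0.6],
    [[95, 0, -1], [0, 0, 0], 0.6],
    [[95, 0, -1], [0, 0, 0], 0.6],
    [[95, 0, -1], [0, 0, 0], 0.6],
    [[95, 0, -1], [0, 0, 0], 0.6]
  ]
}}

```text
time_s: 20.45
position: [0.4341, 0.2445, 0.0062]
tcp_rot: [[0.002, 0.295, 0.955], [0.001, 0.955, -0.295], [-1.0, 0.001, 0.002]]
force: [0.9, 0.9, 0.3]
opening: 0.603
```

{"method": "play_rows", "body": {
  "motion": [
    [[0, 0, 0], [0, 0, 0], 0],
    [[0, 0, 0], [0, 0, 0], 0],
    [[0, 0, 0], [0, 0, 0], 0],
    [[0, 0, 0], [0, 0, 0], 0],
    [[0, 0, 0], [0, 0, 0], 0],
    [[0, 0, 0], [0, 0, 0], 0]
  ]
}}

```text
time_s: 21.05
position: [0.4334, 0.2443, 0.0057]
tcp_rot: [[0.001, 0.295, 0.955], [0.0, 0.955, -0.295], [-1.0, 0.001, 0.001]]
force: [0.3, 0.8, 6.2]
opening: 0.405
```

{"method": "play_rows", "body": {
  "motion": [
    [[-20, 0, 0], [0, 0, 0], 0],
    [[-60, 0, 0], [0, 0, 0], 0],
    [[-100, 0, 0], [0, 0, 0], 0],
    [[-110, 0, 0], [0, 0, 0], 0],
    [[-110, 0, 0], [0, 0, 0], 0],
    [[-110, 0, 0], [0, 0, 0], 0]
  ]
}}

```text
time_s: 21.65
position: [0.4319, 0.2438, 0.1139]
tcp_rot: [[-0.003, 0.295, 0.955], [-0.001, 0.955, -0.295], [-1.0, -0.001, -0.002]]
force: [0.0, 0.1, -3.4]
opening: 0.406
```

```bash
python3 - <<'E'
from h import *
W=cap('wrist','wrist14')
a=np.radians(-70.4);r=.070
plan((.5574+r*np.cos(a),.0487+r*np.sin(a),.12,19.6))
E
```

```text
[np.float64(-6.8), np.float64(-205.2), np.float64(219.7)] [np.float64(53.2), np.float64(-0.1), np.float64(0.2)] norm 301 rot 53 j6~-21
t 21.7 p [0.4316 0.2437 0.1134] F [-0.3391  0.0832 -4.0418] op 0.40918048446686744
```

View pics/wrist14.png

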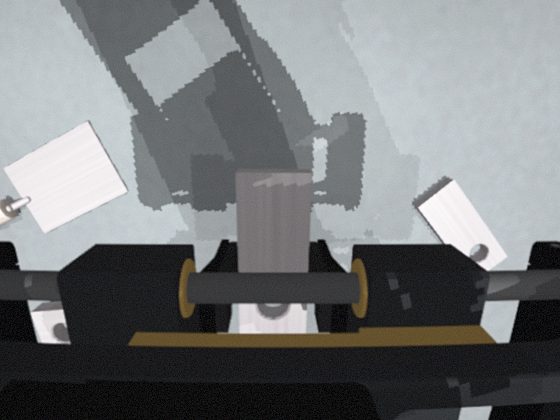

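```bash
python3 - <<'E'
from h import *
s=bot.read_state();R=np.array(s['tcp_rot']);p=np.array(s['position'])
W=cap('wrist')
for px in ((236,171),(312,171)):
  q=onz(W,px,p[2]+.0063);print(R.T@(q-p)*1000)
a=np.radians(-70.4);r=.067
plan((.5574+r*np.cos(a),.0487+r*np.sin(a),.12,19.6))
E
```

```text
[ -6.1068 -17.9314 -47.4065]
[ -6.185   17.7849 -47.4189]
[np.float64(-7.0), np.float64(-202.8), np.float64(217.9)] [np.float64(53.2), np.float64(-0.1), np.float64(0.2)] norm 298 rot 53 j6~-21
t 21.75 p [0.4316 0.2437 0.1133] F [-0.589  -0.0009 -2.9415] op 0.4070654843219019
```

{"method": "play_rows", "body": {
  "motion": [
    [[-25, -15, 15], [7, 0, 0], 0],
    [[-27, -45, 48], [15, 0, 0], 0],
    [[-27, -75, 80], [23, 0, 0], 0],
    [[-27, -105, 112], [31, 0, 0], 0],
    [[-27, -135, 145], [39, 0, 0], 0],
    [[-27, -165, 178], [47, 0, 0], 0],
    [[-27, -190, 204], [53, 0, 0], 0],
    [[-20, -203, 218], [53, 0, 0], 0]
  ]
}}

```text
time_s: 22.55
position: [0.5832, -0.0172, 0.1337]
tcp_rot: [[0.001, 0.942, 0.336], [-0.001, 0.336, -0.942], [-1.0, 0.001, 0.001]]
force: [0.1, -0.2, -3.4]
opening: 0.408
```

{"method": "play_rows", "body": {
  "motion": [
    [[13, 0, 0], [0, 0, 0], 0],
    [[13, 0, 0], [0, 0, 0], 0],
    [[13, 0, 0], [0, 0, 0], 0],
    [[13, 0, 0], [0, 0, 0], 0]
  ]
}}

```text
time_s: 22.95
position: [0.5804, -0.0124, 0.1217]
tcp_rot: [[-0.002, 0.94, 0.341], [0.001, 0.341, -0.94], [-1.0, -0.001, -0.001]]
force: [-0.9, -0.2, -3.4]
opening: 0.407
```

```bash
python3 - <<'E'
from h import *
W=cap('wrist','wrist15')
a=np.radians(-70.4);r=.067
plan((.5574+r*np.cos(a),.0487+r*np.sin(a),.073,19.6))
E
```

```text
[np.float64(49.2), np.float64(-1.5), np.float64(1.3)] [np.float64(0.3), np.float64(-0.0), np.float64(0.0)] norm 49 rot 0 j6~-21
t 23.0 p [ 0.5808 -0.0127  0.1222] F [-0.2545  0.3098 -3.1358] op 0.4049181695707555
```

View pics/wrist15.png

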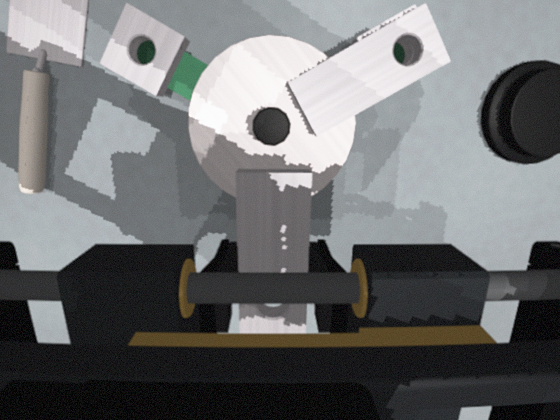

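{"method": "play_rows", "body": {
  "motion": [
    [[15, -1, 1], [0, 0, 0], 0],
    [[30, -1, 1], [0, 0, 0], 0],
    [[42, -1, 1], [0, 0, 0], 0],
    [[49, -1, 1], [0, 0, 0], 0],
    [[49, -1, 1], [0, 0, 0], 0],
    [[49, -1, 1], [0, 0, 0], 0]
  ]
}}

```text
time_s: 23.6
position: [0.5811, -0.0153, 0.0733]
tcp_rot: [[0.001, 0.941, 0.339], [-0.0, 0.339, -0.941], [-1.0, 0.0, 0.0]]
force: [0.2, -0.6, -3.0]
opening: 0.408
```

```bash
python3 - <<'E'
from h import *
a=np.radians(-70.4);r=.067
plan((.5574+r*np.cos(a),.0487+r*np.sin(a),.0697,19.6))
L=np.array([.5883,-.0381,.079])
S=cap('scene');cv2.imwrite('pics/z7.png',cv2.resize(S['img'][190:260,240:320],None,fx=8,fy=8,interpolation=cv2.INTER_CUBIC))
D=cap('side');cv2.imwrite('pics/z8.png',cv2.resize(D['img'][180:240,245:315],None,fx=8,fy=8,interpolation=cv2.INTER_CUBIC))
print((proj(S,L)-[240,190])*8,(proj(D,L)-[245,180])*8)
E
```

```text
[np.float64(3.6), np.float64(-0.9), np.float64(-1.2)] [np.float64(0.2), np.float64(0.0), np.float64(-0.0)] norm 4 rot 0 j6~-21
t 23.6 p [ 0.5811 -0.0153  0.0733] F [ 0.1863 -0.5732 -2.9901] op 0.40843520442277786
[227.2362 233.0008] [296.3043 242.4421]
```

View pics/z7.png

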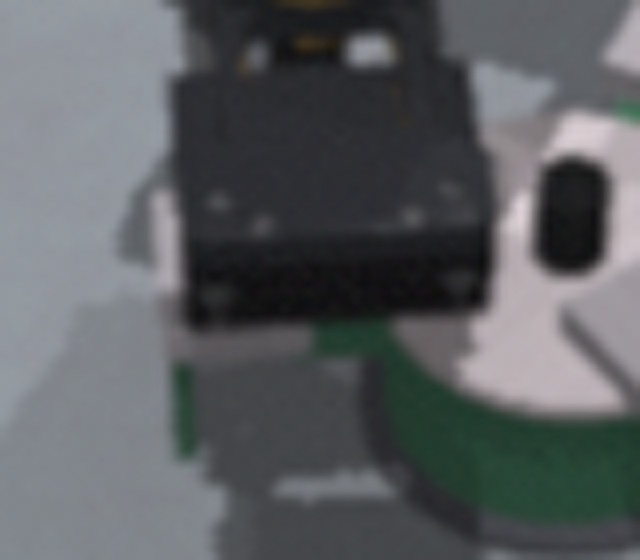

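View pics/z8.png

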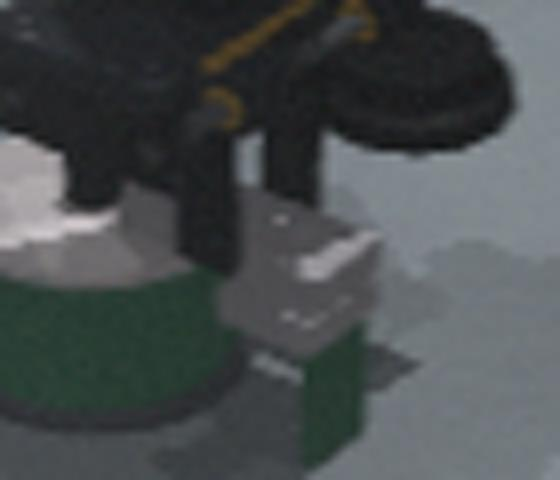

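{"method": "play_rows", "body": {
  "motion": [
    [[2, -1, -1], [0, 0, 0], 0],
    [[4, -1, -1], [0, 0, 0], 0],
    [[4.5, -1, -1], [0, 0, 0], 0],
    [[4.5, -1, -1], [0, 0, 0], 0]
  ]
}}

```text
time_s: 24.1
position: [0.5795, -0.0148, 0.0697]
tcp_rot: [[0.0, 0.941, 0.339], [-0.0, 0.339, -0.941], [-1.0, 0.0, 0.0]]
force: [-1.6, 0.3, 5.5]
opening: 0.404
```

{"method": "play_rows", "body": {
  "motion": [
    [[0, 0, 0], [0, 0, 0], 0.6],
    [[0, 0, 0], [0, 0, 0], 0.6],
    [[0, 0, 0], [0, 0, 0], 0.6],
    [[0, 0, 0], [0, 0, 0], 0.6],
    [[-20, 0, 0], [0, 0, 0], 0.6],
    [[-50, 0, 0], [0, 0, 0], 0.6],
    [[-80, 0, 0], [0, 0, 0], 0.6],
    [[-80, 30, 0], [0, 0, 0], 0.6]
  ]
}}

```text
time_s: 24.9
position: [0.6074, -0.0055, 0.1523]
tcp_rot: [[0.003, 0.941, 0.338], [-0.001, 0.338, -0.941], [-1.0, 0.002, 0.002]]
force: [1.3, -0.4, 0.2]
opening: 0.597
```

```bash
python3 - <<'E'
from h import *
plan((.5027,.3917,.15,114))
W=cap('wrist','wrist16')
D=cap('side');cv2.imwrite('pics/z8.png',cv2.resize(D['img'][180:240,225:315],None,fx=8,fy=8,interpolation=cv2.INTER_CUBIC))
L=np.array([.5883,-.0381,.076])
print((proj(D,L)-[225,180])*8)
E
```

```text
[np.float64(1.6), np.float64(35.6), np.float64(-409.2)] [np.float64(85.7), np.float64(-0.0), np.float64(-0.2)] norm 411 rot 86 j6~104
t 24.9 p [ 0.6074 -0.0055  0.1523] F [ 1.2886 -0.4     0.189 ] op 0.5967626516098652
[456.32   249.8089]
```

View pics/wrist16.png

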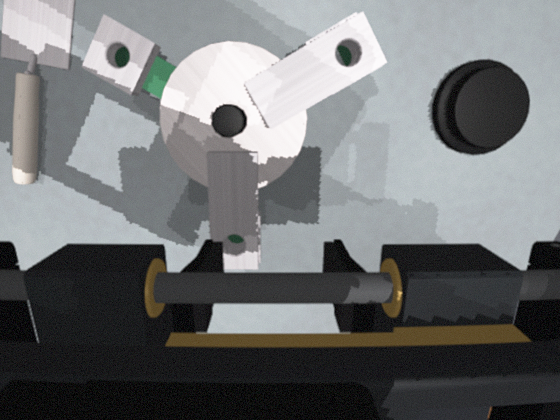

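View pics/z8.png

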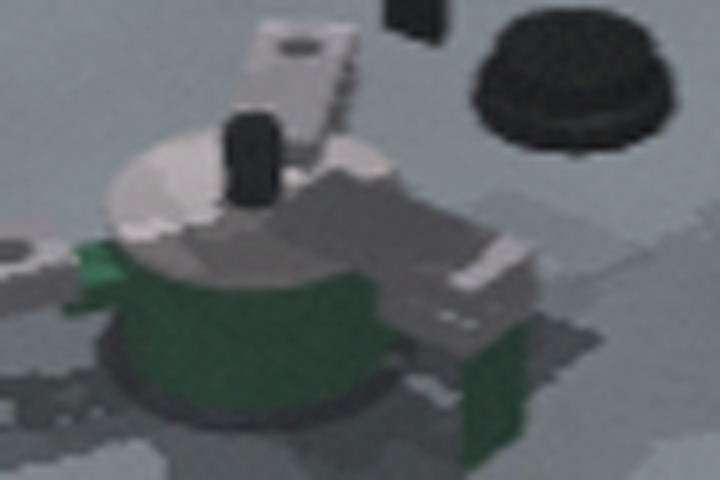

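{"method": "play_rows", "body": {
  "motion": [
    [[0, 4, -40], [8, 0, 0], 0.6],
    [[0, 8, -80], [16, 0, 0], 0.6],
    [[0, 12, -120], [24, 0, 0], 0.6],
    [[0, 16, -165], [32, 0, 0], 0.6],
    [[0, 20, -210], [40, 0, 0], 0.6],
    [[0, 24, -255], [48, 0, 0], 0.6],
    [[0, 28, -300], [56, 0, 0], 0.6],
    [[0, 32, -340], [64, 0, 0], 0.6]
  ]
}}

```text
time_s: 25.8
position: [0.5208, 0.3276, 0.1477]
tcp_rot: [[-0.002, 0.714, -0.7], [-0.001, -0.7, -0.714], [-1.0, -0.001, 0.002]]
force: [0.1, 0.7, 0.5]
opening: 0.605
```

```bash
python3 - <<'E'
from bars import *
plan((.5027,.3917,.10,-66))
bars(cap('scene'),'scene',(420,190,490,295))
E
```

```text
[np.float64(47.7), np.float64(-57.8), np.float64(-33.2)] [np.float64(21.5), np.float64(0.1), np.float64(0.0)] norm 82 rot 22 j6~104
t 25.8 p [0.5208 0.3276 0.1477] F [0.088  0.6872 0.5006] op 0.6054866791560187
scene c [502.1 391.9] size [90.8 37. ] ang 23.2 holes [(array([0.5253, 0.4018]), 1358.5)]
```

{"method": "play_rows", "body": {
  "motion": [
    [[0, -25, -15], [8, 0, 0], 0.6],
    [[15, -50, -30], [16, 0, 0], 0.6],
    [[35, -58, -33], [22, 0, 0], 0.6],
    [[48, -58, -33], [22, 0, 0], 0.6],
    [[48, -58, -33], [22, 0, 0], 0.6],
    [[48, -58, -33], [22, 0, 0], 0.6]
  ]
}}

```text
time_s: 26.45
position: [0.5041, 0.3891, 0.1001]
tcp_rot: [[-0.001, 0.405, -0.914], [-0.001, -0.914, -0.405], [-1.0, 0.0, 0.001]]
force: [-0.2, 1.1, 0.3]
opening: 0.598
```

```bash
python3 - <<'E'
from h import *
W=cap('wrist','wrist17')
S=cap('scene');cv2.imwrite('pics/z9.png',cv2.resize(S['img'][170:260,240:360],None,fx=6,fy=6,interpolation=cv2.INTER_CUBIC))
for L in ((.5883,-.0381,.076),(.6167,.1189,.076)): print((proj(S,L)-[240,170])*6)
plan((.5024,.3918,.005,-66.2))
E
```

```text
[170.6697 300.2662]
[584.6432 450.0912]
[np.float64(96.3), np.float64(-3.1), np.float64(1.6)] [np.float64(0.0), np.float64(-0.1), np.float64(-0.0)] norm 96 rot 0 j6~104
t 26.55 p [0.505  0.3895 0.1013] F [-0.3258 -0.0736  0.3812] op 0.6028618035035368
```

View pics/wrist17.png

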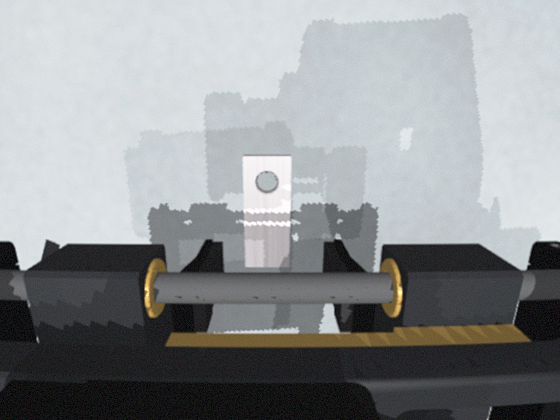

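View pics/z9.png

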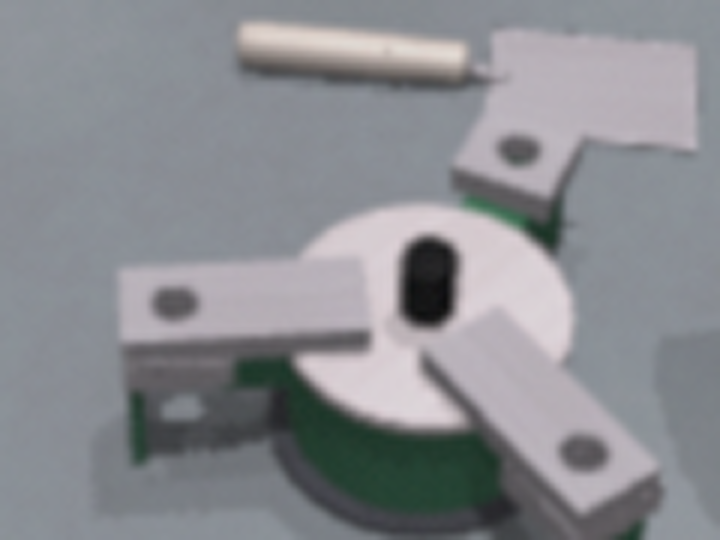

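{"method": "play_rows", "body": {
  "motion": [
    [[45, -3, 1.5], [0, 0, 0], 0.6],
    [[80, -3, 1.5], [0, 0, 0], 0.6],
    [[96, -3, 1.5], [0, 0, 0], 0.6],
    [[96, -3, 1.5], [0, 0, 0], 0.6],
    [[96, -3, 1.5], [0, 0, 0], 0.6],
    [[96, -3, 1.5], [0, 0, 0], 0.6]
  ]
}}

```text
time_s: 27.15
position: [0.5031, 0.393, 0.0066]
tcp_rot: [[0.004, 0.404, -0.915], [0.002, -0.915, -0.404], [-1.0, -0.0, -0.004]]
force: [0.1, 0.4, 0.2]
opening: 0.597
```

{"method": "play_rows", "body": {
  "motion": [
    [[0, 0, 0], [0, 0, 0], 0],
    [[0, 0, 0], [0, 0, 0], 0],
    [[0, 0, 0], [0, 0, 0], 0],
    [[0, 0, 0], [0, 0, 0], 0],
    [[0, 0, 0], [0, 0, 0], 0],
    [[0, 0, 0], [0, 0, 0], 0]
  ]
}}

```text
time_s: 27.75
position: [0.5017, 0.3927, 0.0054]
tcp_rot: [[0.001, 0.404, -0.915], [0.001, -0.915, -0.404], [-1.0, -0.0, -0.001]]
force: [0.3, 0.2, 6.2]
opening: 0.407
```

{"method": "play_rows", "body": {
  "motion": [
    [[-20, 0, 0], [0, 0, 0], 0],
    [[-60, 0, 0], [0, 0, 0], 0],
    [[-100, 0, 0], [0, 0, 0], 0],
    [[-130, 0, 0], [0, 0, 0], 0],
    [[-130, 0, 0], [0, 0, 0], 0],
    [[-130, 0, 0], [0, 0, 0], 0]
  ]
}}

```text
time_s: 28.35
position: [0.5008, 0.392, 0.1339]
tcp_rot: [[-0.001, 0.404, -0.915], [-0.001, -0.915, -0.404], [-1.0, 0.0, 0.001]]
force: [-0.1, -0.1, -3.4]
opening: 0.412
```

```bash
python3 - <<'E'
from h import *
W=cap('wrist','wrist18')
a=np.radians(169.7);r=.068
plan((.5574+r*np.cos(a),.0487+r*np.sin(a),.12,79.7))
s=bot.read_state();print(s['joint_positions'])
E
```

```text
[np.float64(13.4), np.float64(298.6), np.float64(142.1)] [np.float64(34.1), np.float64(0.2), np.float64(-0.1)] norm 331 rot 34 j6~107
t 28.4 p [0.4999 0.3915 0.1327] F [-0.1039  0.5866 -2.4621] op 0.4093056144680447
[27.9994 37.1497 84.9321 -0.0079 58.1429 94.1785]
```

View pics/wrist18.png

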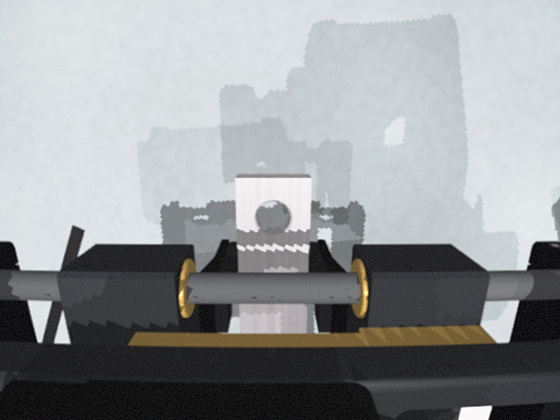

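```bash
python3 - <<'E'
from h import *
s=bot.read_state();R=np.array(s['tcp_rot']);p=np.array(s['position'])
W=cap('wrist')
for px in ((236,176),(312,176)):
  q=onz(W,px,p[2]+.0066);print(R.T@(q-p)*1000)
q=onz(W,(273,216),p[2]+.0066);print(R.T@(q-p)*1000)
E
```

```text
[ -6.7802 -16.959  -44.4015]
[ -6.7658  18.755  -44.4141]
[ -6.6965   0.4341 -24.7681]
```

```bash
python3 - <<'E'
from h import *
plan((.4888,.0611,.13,79.7))
E
```

```text
[np.float64(2.9), np.float64(297.7), np.float64(143.2)] [np.float64(34.1), np.float64(0.3), np.float64(-0.1)] norm 330 rot 34 j6~107
t 28.45 p [0.4996 0.3913 0.1321] F [ 0.3663  0.6362 -2.7702] op 0.4043189842163894
```

{"method": "play_rows", "body": {
  "motion": [
    [[0, 20, 10], [-8, 0, 0], 0],
    [[0, 40, 20], [-16, 0, 0], 0],
    [[0, 65, 30], [-24, 0, 0], 0],
    [[0, 90, 43], [-32, 0, 0], 0],
    [[0, 115, 55], [-40, 0, 0], 0],
    [[0, 140, 67], [-48, 0, 0], 0],
    [[0, 165, 80], [-56, 0, 0], 0],
    [[0, 190, 91], [-64, 0, 0], 0]
  ]
}}

```text
time_s: 29.25
position: [0.4929, 0.1804, 0.1324]
tcp_rot: [[-0.005, 0.999, -0.032], [-0.001, -0.032, -0.999], [-1.0, -0.005, 0.001]]
force: [-0.9, -1.1, -3.1]
opening: 0.411
```

```bash
python3 - <<'E'
from h import *
plan((.4888,.0611,.13,79.7))
E
```

```text
[np.float64(2.5), np.float64(-0.2), np.float64(119.3)] [np.float64(-81.5), np.float64(-0.2), np.float64(0.3)] norm 119 rot 82 j6~-73
t 29.25 p [0.4929 0.1804 0.1324] F [-0.8794 -1.1146 -3.1289] op 0.411014261416625
```

{"method": "play_rows", "body": {
  "motion": [
    [[0, 0, 15], [-8.5, 0, 0], 0],
    [[0, 0, 30], [-17, 0, 0], 0],
    [[0, 0, 45], [-25, 0, 0], 0],
    [[0, 0, 60], [-33, 0, 0], 0],
    [[0, 0, 80], [-41, 0, 0], 0],
    [[0, 0, 95], [-49, 0, 0], 0],
    [[0, 0, 110], [-57, 0, 0], 0],
    [[0, 0, 119], [-65, 0, 0], 0]
  ]
}}

```text
time_s: 30.05
position: [0.4888, 0.0619, 0.1326]
tcp_rot: [[-0.005, 0.452, 0.892], [0.0, 0.892, -0.452], [-1.0, -0.002, -0.004]]
force: [-0.3, -0.6, -2.2]
opening: 0.408
```

{"method": "play_rows", "body": {
  "motion": [
    [[0, 0, 0], [-8, 0, 0], 0],
    [[0, 0, 0], [-15.5, 0, 0], 0],
    [[0, 0, 0], [-16.5, 0, 0], 0],
    [[0, 0, 0], [-16.5, 0, 0], 0],
    [[0, 0, 0], [-16.5, 0, 0], 0]
  ]
}}

```text
time_s: 30.55
position: [0.4898, 0.063, 0.1338]
tcp_rot: [[-0.002, 0.187, 0.982], [0.0, 0.982, -0.187], [-1.0, -0.0, -0.002]]
force: [-0.1, 0.2, -1.1]
opening: 0.407
```

```bash
python3 - <<'E'
from h import *
cap('wrist','wrist19')
plan((.4888,.0611,.073,79.7))
E
```

```text
[np.float64(61.0), np.float64(-2.0), np.float64(-0.7)] [np.float64(-0.5), np.float64(-0.1), np.float64(0.0)] norm 61 rot 0 j6~-73
t 30.6 p [0.49  0.063 0.134] F [ 0.5234 -0.2825 -1.6886] op 0.40651648071874513
```

View pics/wrist19.png

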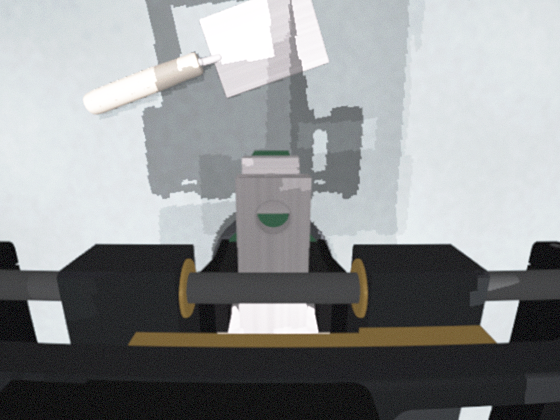

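{"method": "play_rows", "body": {
  "motion": [
    [[20, -2, -1], [-0.5, 0, 0], 0],
    [[40, -2, -1], [-0.5, 0, 0], 0],
    [[52, -2, -1], [-0.5, 0, 0], 0],
    [[61, -2, -1], [-0.5, 0, 0], 0],
    [[61, -2, -1], [-0.5, 0, 0], 0],
    [[61, -2, -1], [-0.5, 0, 0], 0]
  ]
}}

```text
time_s: 31.2
position: [0.4893, 0.0611, 0.0737]
tcp_rot: [[0.0, 0.177, 0.984], [-0.0, 0.984, -0.177], [-1.0, 0.0, 0.0]]
force: [-0.5, 0.6, -1.8]
opening: 0.409
```

```bash
python3 - <<'E'
from h import *
W=cap('wrist');cv2.imwrite('pics/z10.png',cv2.resize(W['img'][130:250,200:350],None,fx=5,fy=5,interpolation=cv2.INTER_CUBIC))
D=cap('side');cv2.imwrite('pics/z11.png',cv2.resize(D['img'][180:240,205:275],None,fx=8,fy=8,interpolation=cv2.INTER_CUBIC))
S=cap('scene');cv2.imwrite('pics/z12.png',cv2.resize(S['img'][160:240,280:370],None,fx=7,fy=7,interpolation=cv2.INTER_CUBIC))
L=(.4673,.0653,.0785)
print((proj(W,L)-[200,130])*5,(proj(D,L)-[205,180])*8,(proj(S,L)-[280,160])*7)
plan((.4888,.0611,.0694,79.7))
E
```

```text
[373.0438 455.5196] [165.3231 213.1369] [325.2679 212.1914]
[np.float64(4.8), np.float64(-0.1), np.float64(-0.8)] [np.float64(0.1), np.float64(0.1), np.float64(-0.0)] norm 5 rot 0 j6~-73
t 31.35 p [0.4896 0.061  0.0742] F [ 0.0106  0.0088 -2.4001] op 0.41147763574470525
```

View pics/z10.png

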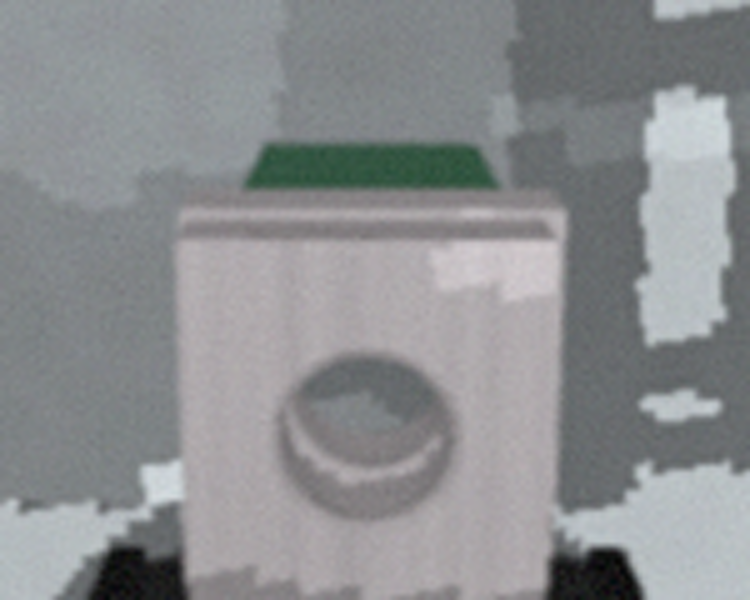

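View pics/z11.png

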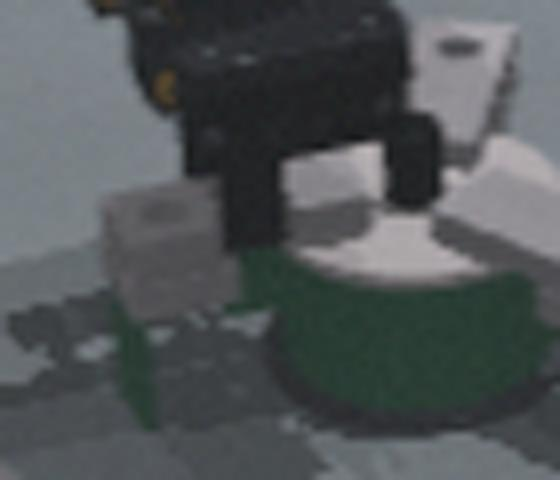

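View pics/z12.png

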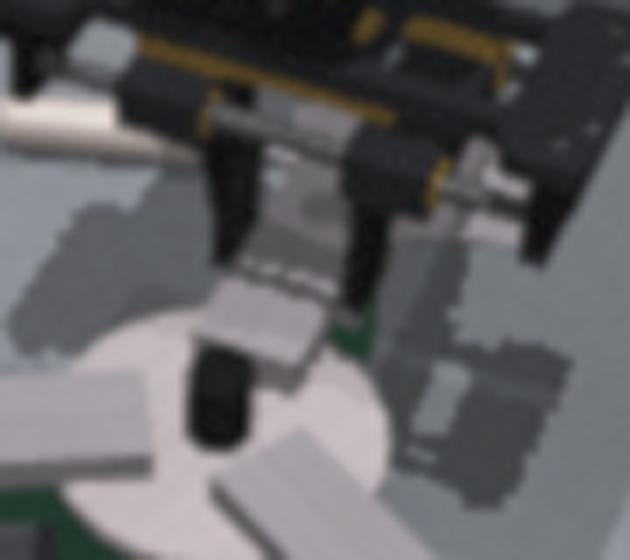

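```bash
python3 - <<'E'
from h import *
W=cap('wrist')
c=lambda u,v:(u/5+200-.4,v/5+130-.4)
z=np.array([.984,-.177]);y=np.array([.177,.984])
s=bot.read_state();t=s['position'];print(t)
for n,px,h in (('barhole low top',(368,519),t[2]+.0066),('bar hole up top',(368,352),t[2]+.0066),('bar hole low bottomplane',(365,482),t[2]-.0054),('lughole low',(368,462),.064),('bar end top',(368,240),t[2]+.0066),('bar end bottom',(368,214),t[2]-.0054),('lug end top',(368,207),.064),('lug end bottom',(368,188),.050)):
  q=onz(W,c(*px),h);d=q[:2]-t[:2];print(n,d@z*1000,d@y*1000)
E
```

```text
[0.4896 0.061  0.0742]
barhole low top -16.585858103831807 -0.41960734934436916
bar hole up top -33.52913925950854 -0.43224264672807555
bar hole low bottomplane -16.40945813183133 -0.7058889895611941
lughole low -17.076093531917035 -0.37836173221067826
bar end top -44.38859072878264 -0.44022709860528164
bar end bottom -44.88127461646089 -0.41082136029542804
lug end top -44.82202421953647 -0.39884492810067224
lug end bottom -44.718695506070866 -0.3640382665386846
```

The wrist view shows bar hole/end and lug hole/end agreeing within about 0.5 mm. Lowering straight down and releasing.

{"method": "play_rows", "body": {
  "motion": [
    [[2, 0, 0], [0, 0, 0], 0],
    [[4, 0, 0], [0, 0, 0], 0],
    [[5, 0, 0], [0, 0, 0], 0],
    [[5, 0, 0], [0, 0, 0], 0]
  ]
}}

```text
time_s: 31.8
position: [0.4891, 0.061, 0.0693]
tcp_rot: [[0.001, 0.177, 0.984], [-0.0, 0.984, -0.177], [-1.0, -0.0, 0.001]]
force: [-1.2, -1.0, 6.0]
opening: 0.407
```

{"method": "play_rows", "body": {
  "motion": [
    [[0, 0, 0], [0, 0, 0], 0.6],
    [[0, 0, 0], [0, 0, 0], 0.6],
    [[0, 0, 0], [0, 0, 0], 0.6],
    [[0, 0, 0], [0, 0, 0], 0.6],
    [[-20, 0, 0], [0, 0, 0], 0.6],
    [[-50, 0, 0], [0, 0, 0], 0.6],
    [[-90, 0, 0], [0, 0, 0], 0.6],
    [[-100, 0, 0], [0, 0, 0], 0.6]
  ]
}}

```text
time_s: 32.6
position: [0.4913, 0.0609, 0.1719]
tcp_rot: [[0.007, 0.177, 0.984], [-0.001, 0.984, -0.177], [-1.0, 0.001, 0.007]]
force: [-0.2, -0.3, 0.4]
opening: 0.601
```

```bash
python3 - <<'E'
from h import *
W=cap('wrist','wrist20')
plan((.5492,-.3663,.2,79.7),(.5492,-.3663,.2,0))
E
```

```text
[np.float64(-27.4), np.float64(-410.2), np.float64(132.6)] [np.float64(0.1), np.float64(0.4), np.float64(-0.0)] norm 432 rot 0 j6~-113
[np.float64(-27.4), np.float64(-410.2), np.float64(132.6)] [np.float64(79.8), np.float64(0.3), np.float64(-0.3)] norm 432 rot 80 j6~-34
t 32.65 p [0.4913 0.0609 0.1719] F [ 0.4619 -0.3554 -0.1572] op 0.6013272563039022
```

View pics/wrist20.png

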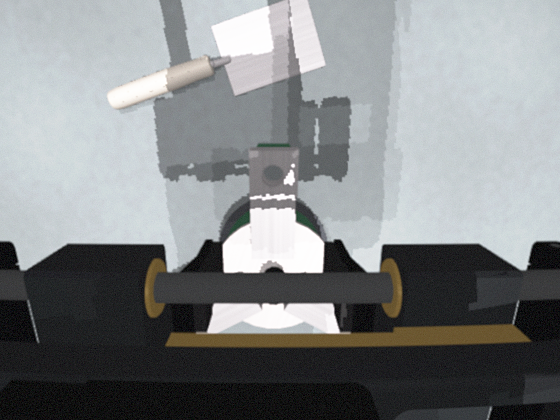

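```bash
python3 - <<'E'
from h import *
S=cap('scene','scene21');D=cap('side','side21')
for p,q in (((90.5,199),(230+628/4,230+275/4)),((105.75,181),(230+718/4,230+233/4))): print(tri([S,D],[p,q]))
cv2.imwrite('pics/z12.png',cv2.resize(S['img'][165:255,250:360],None,fx=7,fy=6.6,interpolation=cv2.INTER_CUBIC))
cv2.imwrite('pics/z11.png',cv2.resize(D['img'][170:240,205:305],None,fx=8,fy=8,interpolation=cv2.INTER_CUBIC))
E
```

```text
[ 0.6121 -0.4481  0.0634]
[ 0.6061 -0.4485  0.102 ]
```

View pics/z12.png

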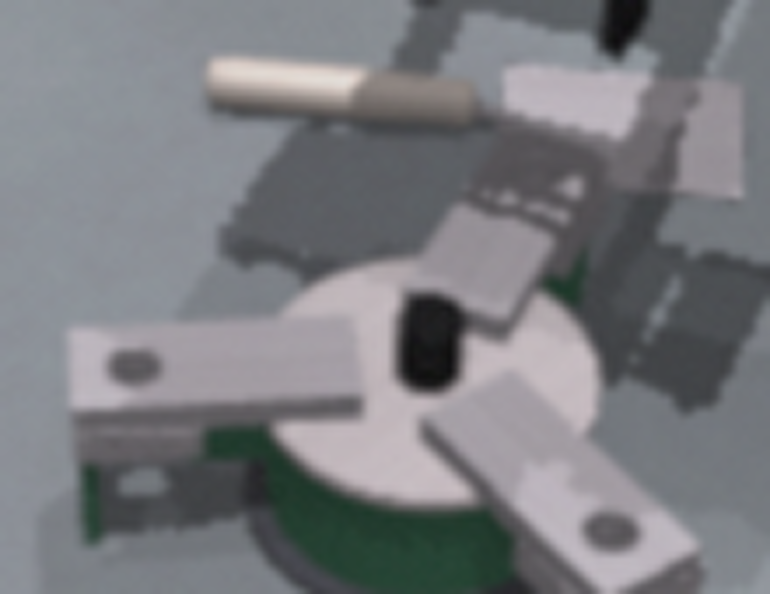

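View pics/z11.png

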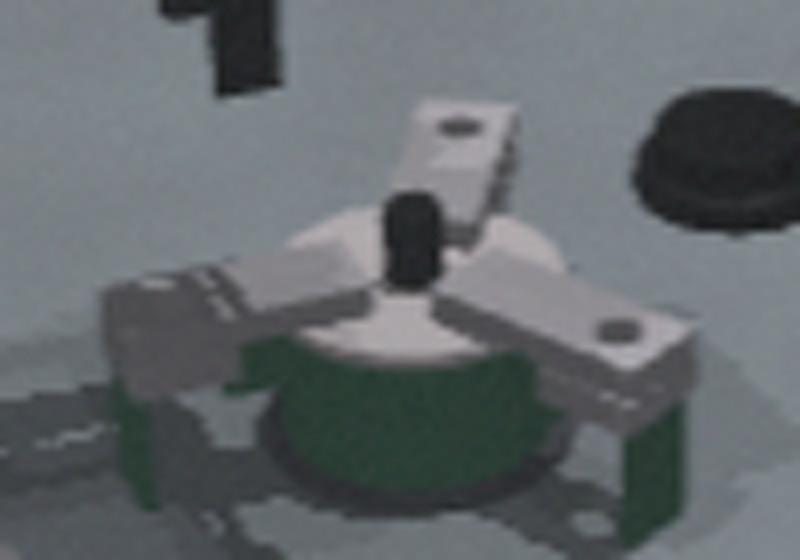

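View pics/scene21.png

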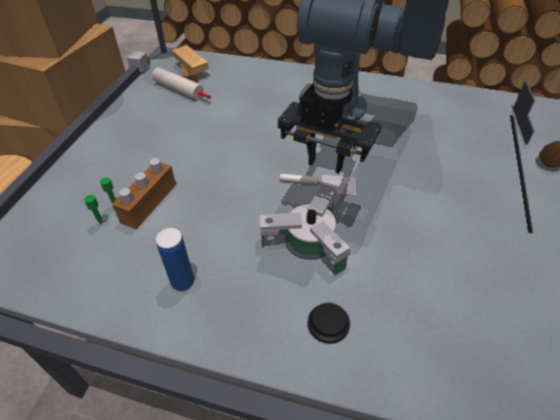

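```bash
python3 - <<'E'
from h import *
S=cap('scene');D=cap('side')
s=lambda u,v:((u+.5)/7-.5+250,(v+.5)/6.6-.5+165)
d=lambda u,v:((u+.5)/8-.5+205,(v+.5)/8-.5+170)
print('L',tri([S,D],[s(134,367),d(619,330)]),'R',tri([S,D],[s(611,531),d(459,127)]))
plan((.5492,-.3663,.15,81.3))
E
```

```text
L [ 0.5888 -0.0371  0.0766] R [0.6172 0.118  0.0766]
[np.float64(17.0), np.float64(-409.9), np.float64(136.0)] [np.float64(-1.5), np.float64(-0.2), np.float64(0.0)] norm 432 rot 1 j6~-115
t 32.85 p [0.4879 0.0612 0.1673] F [-0.4002 -0.1313  0.2132] op 0.6029338064444284
```

```bash
python3 - <<'E'
from h import *
plan((.6064,-.3755,.15,81.3))
E
```

```text
[np.float64(16.8), np.float64(-408.8), np.float64(193.9)] [np.float64(-1.5), np.float64(-0.2), np.float64(0.0)] norm 453 rot 1 j6~-113
t 32.85 p [0.4879 0.0612 0.1673] F [-0.4002 -0.1313  0.2132] op 0.6029338064444284
```

{"method": "play_rows", "body": {
  "motion": [
    [[0, -30, 15], [0, 0, 0], 0.5],
    [[0, -75, 36], [0, 0, 0], 0.45],
    [[0, -120, 57], [0, 0, 0], 0.45],
    [[0, -165, 78], [0, 0, 0], 0.45],
    [[0, -210, 100], [0, 0, 0], 0.45],
    [[0, -255, 121], [-1, 0, 0], 0.45],
    [[0, -300, 142], [-1.5, 0, 0], 0.45],
    [[0, -345, 164], [-1.5, 0, 0], 0.45]
  ]
}}

```text
time_s: 33.65
position: [0.5885, -0.3088, 0.1658]
tcp_rot: [[-0.004, 0.151, 0.988], [0.003, 0.988, -0.151], [-1.0, 0.002, -0.004]]
force: [1.2, 0.2, 1.0]
opening: 0.452
```

{"method": "play_rows", "body": {
  "motion": [
    [[5, -35, 16], [0, 0, 0], 0.45],
    [[17, -60, 28], [0, 0, 0], 0.45],
    [[17, -64, 30], [0, 0, 0], 0.45],
    [[17, -64, 30], [0, 0, 0], 0.45],
    [[17, -64, 30], [0, 0, 0], 0.45]
  ]
}}

```text
time_s: 34.15
position: [0.6087, -0.3734, 0.1504]
tcp_rot: [[-0.002, 0.15, 0.989], [0.003, 0.989, -0.15], [-1.0, 0.002, -0.003]]
force: [0.2, 1.4, -0.3]
opening: 0.452
```

```bash
python3 - <<'E'
from h import *
W=cap('wrist','wrist22');
print(proj(W,(.6064,-.3755,.094)))
S=cap('scene');cv2.imwrite('pics/z13.png',cv2.resize(S['img'][160:250,250:370],None,fx=6.6,fy=6.6,interpolation=cv2.INTER_CUBIC))
plan((.6064,-.3755,.072,81.3))
E
```

```text
[269.8825 222.7895]
[np.float64(79.6), np.float64(-2.6), np.float64(-2.5)] [np.float64(0.1), np.float64(-0.1), np.float64(-0.0)] norm 80 rot 0 j6~-113
t 34.25 p [ 0.6093 -0.3734  0.1516] F [-0.6521 -0.4078  0.5587] op 0.44739965974220075
```

View pics/wrist22.png

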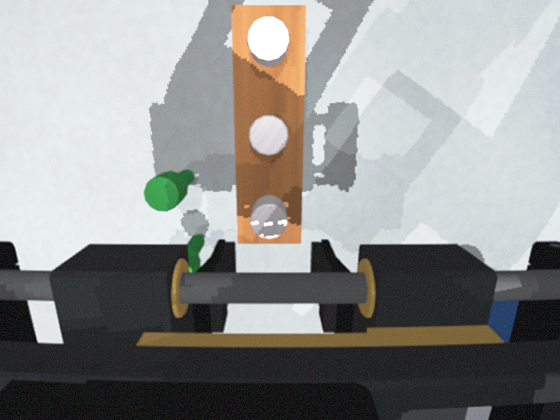

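View pics/z13.png

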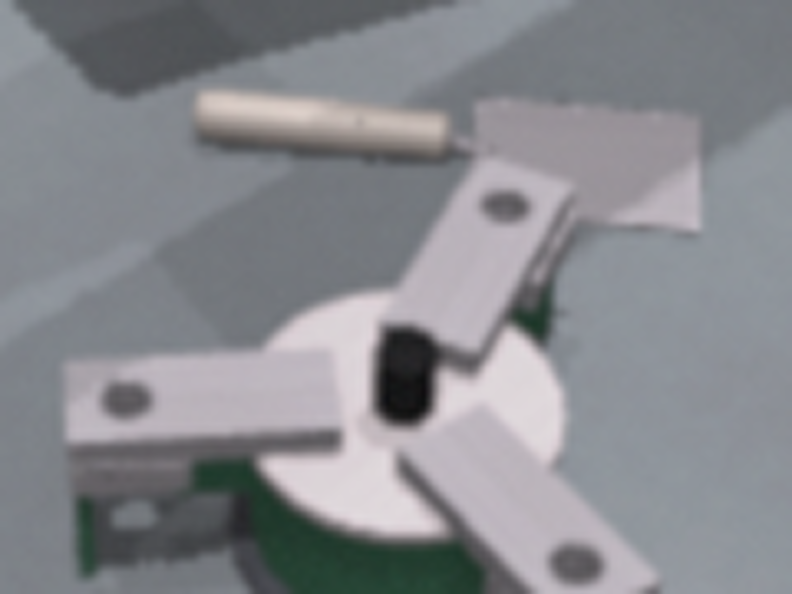

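```bash
python3 - <<'E'
from h import *
S=cap('scene');D=cap('side')
a,b=(90.5,199),(105.75,181);p,q=(230+628/4,230+275/4),(230+718/4,230+233/4)
print(tri([S,D],[a,q]),tri([S,D],[b,p]))
E
```

```text
[ 0.6405 -0.4498  0.0824] [ 0.578 -0.447  0.083]
```

{"method": "play_rows", "body": {
  "motion": [
    [[30, -2.5, -3], [0, 0, 0], 0.45],
    [[55, -2.5, -3], [0, 0, 0], 0.45],
    [[72, -2.5, -3], [0, 0, 0], 0.45],
    [[79, -2.5, -3], [0, 0, 0], 0.45],
    [[79, -2.5, -3], [0, 0, 0], 0.45],
    [[79, -2.5, -3], [0, 0, 0], 0.45]
  ]
}}

```text
time_s: 34.95
position: [0.6069, -0.3776, 0.0736]
tcp_rot: [[0.002, 0.151, 0.989], [-0.001, 0.989, -0.151], [-1.0, -0.001, 0.002]]
force: [0.1, 0.6, 0.4]
opening: 0.453
```

{"method": "play_rows", "body": {
  "motion": [
    [[0, 0, 0], [0, 0, 0], 0],
    [[0, 0, 0], [0, 0, 0], 0],
    [[0, 0, 0], [0, 0, 0], 0],
    [[0, 0, 0], [0, 0, 0], 0],
    [[0, 0, 0], [0, 0, 0], 0],
    [[0, 0, 0], [0, 0, 0], 0]
  ]
}}

```text
time_s: 35.55
position: [0.6066, -0.3774, 0.0736]
tcp_rot: [[0.001, 0.151, 0.989], [-0.001, 0.989, -0.151], [-1.0, -0.001, 0.001]]
force: [-0.4, 2.0, 6.4]
opening: 0.286
```

{"method": "play_rows", "body": {
  "motion": [
    [[-20, 0, 0], [0, 0, 0], 0],
    [[-60, 0, 0], [0, 0, 0], 0],
    [[-100, 0, 0], [0, 0, 0], 0],
    [[-120, 0, 0], [0, 0, 0], 0],
    [[-120, 0, 0], [0, 0, 0], 0],
    [[-120, 0, 0], [0, 0, 0], 0]
  ]
}}

```text
time_s: 36.15
position: [0.6053, -0.3768, 0.1914]
tcp_rot: [[-0.001, 0.151, 0.989], [0.001, 0.989, -0.151], [-1.0, 0.001, -0.002]]
force: [-0.5, -0.2, -2.6]
opening: 0.29
```

```bash
python3 - <<'E'
from h import *
W=cap('wrist','wrist23');cap('side','side23');cap('scene','scene23')
plan((.5873,-.0378,.19,81.3))
E
```

```text
[np.float64(0.8), np.float64(331.9), np.float64(-68.3)] [np.float64(0.0), np.float64(-0.3), np.float64(-0.2)] norm 339 rot 0 j6~-85
t 36.3 p [ 0.6047 -0.3762  0.1896] F [-0.5769  0.4975 -0.4484] op 0.2922227134403462
```

View pics/scene23.png

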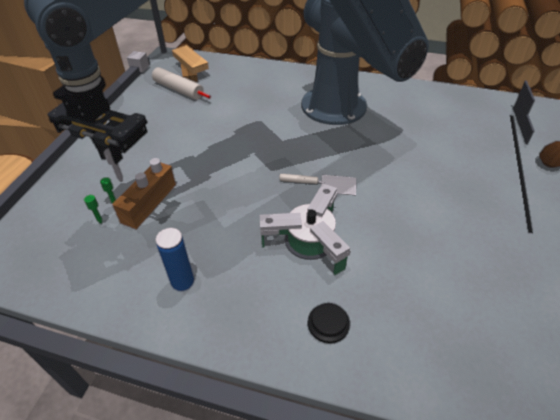

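View pics/side23.png

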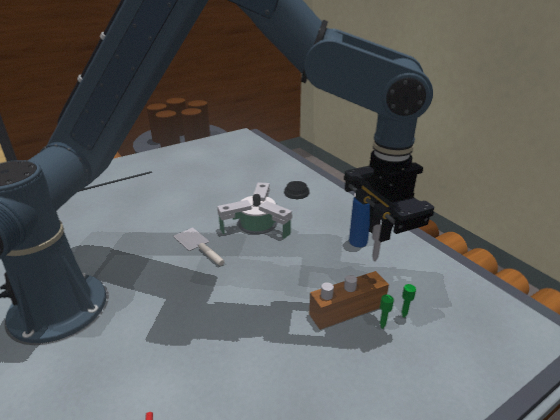

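Pin held, and the pot is clear of the arm. I'll measure all three bar holes by dark-blob centroids in both views.

```bash
cat > holes.py <<'E'
from h import *
LUG={'L':(.5883,-.0381),'T':(.4673,.0653),'R':(.6167,.1189)}
def blob(c,P,r=7,f=8):
    u=proj(c,P);x0,y0=int(u[0])-r,int(u[1])-r
    g=cv2.resize(cv2.cvtColor(c['img'],cv2.COLOR_BGR2GRAY)[y0:y0+2*r,x0:x0+2*r],None,fx=f,fy=f,interpolation=cv2.INTER_CUBIC).astype(float)
    cc=g[r*f-16:r*f+16,r*f-16:r*f+16]; med=np.percentile(g,75); th=(cc.min()+med)/2
    m=(g<th).astype(np.uint8);n,lab,st,ce=cv2.connectedComponentsWithStats(m)
    best=min(range(1,n),key=lambda i:np.hypot(*(ce[i]-r*f)) if st[i][4]>80 else 1e9)
    return ((ce[best]+.5)/f-.5)+[x0,y0],st[best][4]/f/f,u
E
python3 - <<'E'
from holes import *
S=cap('scene');D=cap('side')
for k,v in LUG.items():
    P=(*v,.076);a=blob(S,P);b=blob(D,P)
    print(k,tri([S,D],[a[0],b[0]]),'areas',a[1],b[1],'dpx',a[0]-a[2],b[0]-b[2])
E
```

```text
L [ 0.5882 -0.0375  0.0761] areas 32.078125 14.875 dpx [0.1676 0.0685] [-0.2161 -0.1397]
T [0.4664 0.0647 0.0762] areas 25.359375 12.75 dpx [-0.247  -0.2812] [-0.2792  0.0821]
R [0.6172 0.118  0.0764] areas 38.078125 9.75 dpx [-0.5841  0.0372] [ 0.1986 -0.0933]
```

```bash
python3 - <<'E'
from h import *
plan((.5886,-.0384,.19,81.3))
E
```

```text
[np.float64(1.1), np.float64(331.8), np.float64(-67.4)] [np.float64(0.0), np.float64(-0.2), np.float64(-0.1)] norm 339 rot 0 j6~-85
t 36.4 p [ 0.6052 -0.3766  0.1902] F [-0.6902 -0.628  -0.7605] op 0.29061491733734013
```

{"method": "play_rows", "body": {
  "motion": [
    [[0, 30, -6], [0, 0, 0], 0],
    [[0, 75, -15], [0, 0, 0], 0],
    [[0, 120, -24], [0, 0, 0], 0],
    [[0, 165, -33], [0, 0, 0], 0],
    [[0, 210, -43], [0, 0, 0], 0],
    [[0, 255, -52], [0, 0, 0], 0],
    [[0, 295, -60], [0, 0, 0], 0],
    [[0, 320, -65], [0, 0, 0], 0]
  ]
}}

```text
time_s: 37.2
position: [0.5889, -0.0477, 0.1917]
tcp_rot: [[-0.002, 0.149, 0.989], [0.001, 0.989, -0.149], [-1.0, 0.001, -0.003]]
force: [0.1, 0.2, -0.2]
opening: 0.293
```

{"method": "play_rows", "body": {
  "motion": [
    [[10, 12, -2], [0, 0, 0], 0],
    [[25, 12, -2], [0, 0, 0], 0],
    [[32, 12, -2], [0, 0, 0], 0],
    [[32, 12, -2], [0, 0, 0], 0],
    [[32, 12, -2], [0, 0, 0], 0],
    [[32, 12, -2], [0, 0, 0], 0]
  ]
}}

```text
time_s: 37.8
position: [0.5905, -0.0398, 0.1609]
tcp_rot: [[0.001, 0.152, 0.988], [-0.0, 0.988, -0.152], [-1.0, -0.0, 0.001]]
force: [-0.2, -0.6, -0.9]
opening: 0.292
```

```bash
cat > look.py <<'E'
from h import *
import sys
def look(P,tag):
    S=cap('scene');D=cap('side');W=cap('wrist')
    out=[]
    for c,w in ((S,20),(D,20)):
        u=proj(c,P);x0,y0=int(u[0])-w,int(u[1])-28
        im=cv2.resize(c['img'][y0:y0+40,x0:x0+2*w],None,fx=10,fy=10,interpolation=cv2.INTER_CUBIC)
        out.append(im);print('off',x0,y0,'hole in crop',(u-[x0,y0]+.5)*10-.5)
    cv2.imwrite('pics/%s.png'%tag,np.hstack(out))
    cv2.imwrite('pics/%sw.png'%tag,W['img'])
E
python3 - <<'E'
from look import *
look((.5882,-.0375,.076),'p1')
plan((.5886,-.0384,.15,81.3))
E
```

```text
off 248 192 hole in crop [211.7266 285.1563]
off 261 183 hole in crop [213.4097 285.8977]
[np.float64(11.1), np.float64(0.7), np.float64(-1.8)] [np.float64(-0.0), np.float64(0.1), np.float64(0.0)] norm 11 rot 0 j6~-85
t 37.95 p [ 0.5903 -0.0394  0.1611] F [-0.4949  0.5592 -1.6252] op 0.2871788345075416
```

View pics/p1.png

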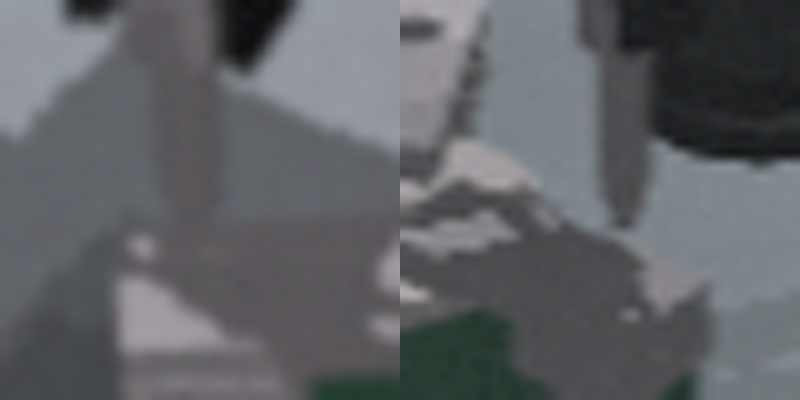

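View pics/p1w.png

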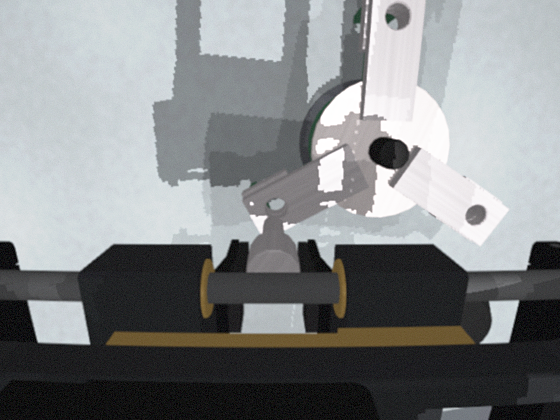

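```bash
python3 - <<'E'
from h import *
S=cap('scene');D=cap('side')
print(tri([S,D],[(248+18.75,192+22.2),(261+22.45,183+22.6)]),bot.read_state()['position'])
# axis mid-shank: shank at row 100 scene, row 100 side -> as line offsets
for c,p in ((S,(.5882,-.0375,.0955)),(D,(.5882,-.0375,.0955)),(S,(.5882,-.0375,.12)),(D,(.5882,-.0375,.12))): print(proj(c,p))
E
```

```text
[ 0.5902 -0.0412  0.0955] [ 0.5902 -0.0392  0.161 ]
[268.4609 214.0111]
[281.8767 205.1093]
[268.1204 206.1299]
[281.8585 197.3751]
```

{"method": "play_rows", "body": {
  "motion": [
    [[0, 3.5, -2.5], [0, 0, 0], 0],
    [[7, 3.5, -2.5], [0, 0, 0], 0],
    [[13, 3.5, -2.5], [0, 0, 0], 0],
    [[13, 3.5, -2.5], [0, 0, 0], 0],
    [[13, 3.5, -2.5], [0, 0, 0], 0],
    [[13, 3.5, -2.5], [0, 0, 0], 0]
  ]
}}

```text
time_s: 38.65
position: [0.5881, -0.0351, 0.1475]
tcp_rot: [[0.0, 0.151, 0.989], [-0.0, 0.989, -0.151], [-1.0, -0.0, 0.0]]
force: [0.5, -0.9, -1.1]
opening: 0.291
```

```bash
python3 - <<'E'
from look import *
look((.5882,-.0375,.076),'p2')
plan((.5882,-.0355,.0836,81.3))
E
```

```text
off 248 192 hole in crop [211.7266 285.1563]
off 261 183 hole in crop [213.4097 285.8977]
[np.float64(64.1), np.float64(-0.3), np.float64(0.0)] [np.float64(0.0), np.float64(0.0), np.float64(0.0)] norm 64 rot 0 j6~-85
t 38.8 p [ 0.5882 -0.0352  0.1477] F [ 0.1944 -0.0496 -1.1924] op 0.2892250103810057
```

View pics/p2.png

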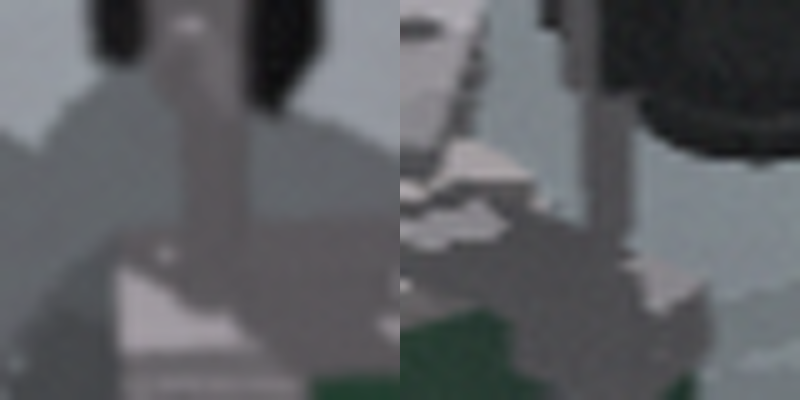

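View pics/p2w.png

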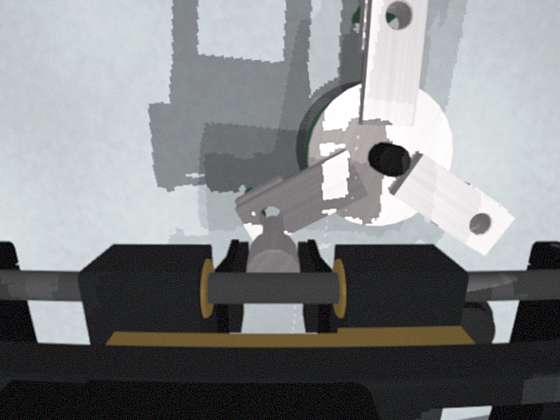

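{"method": "play_rows", "body": {
  "motion": [
    [[5, -0.3, 0.4], [0, 0, 0], 0],
    [[8, -0.3, 0.4], [0, 0, 0], 0],
    [[11, -0.3, 0.4], [0, 0, 0], 0],
    [[14, -0.3, 0.4], [0, 0, 0], 0],
    [[17, -0.3, 0.4], [0, 0, 0], 0],
    [[20, -0.3, 0.4], [0, 0, 0], 0]
  ]
}}

```text
time_s: 39.4
position: [0.5883, -0.0354, 0.1272]
tcp_rot: [[-0.0, 0.151, 0.989], [0.0, 0.989, -0.151], [-1.0, -0.0, -0.0]]
force: [-0.2, -0.7, -1.2]
opening: 0.287
```

{"method": "play_rows", "body": {
  "motion": [
    [[5, 0, 0], [0, 0, 0], 0],
    [[10, 0, 0], [0, 0, 0], 0],
    [[15, 0, 0], [0, 0, 0], 0],
    [[20, 0, 0], [0, 0, 0], 0],
    [[25, 0, 0], [0, 0, 0], 0],
    [[30, 0, 0], [0, 0, 0], 0],
    [[35, 0, 0], [0, 0, 0], 0],
    [[40, 0, 0], [0, 0, 0], 0]
  ]
}}

```text
time_s: 40.2
position: [0.5885, -0.0358, 0.0873]
tcp_rot: [[0.0, 0.151, 0.989], [-0.001, 0.989, -0.151], [-1.0, -0.001, 0.0]]
force: [-0.1, -3.2, 0.8]
opening: 0.292
```

{"method": "play_rows", "body": {
  "motion": [
    [[2, 0, 0], [0, 0, 0], 0],
    [[3, 0, 0], [0, 0, 0], 0],
    [[4, 0, 0], [0, 0, 0], 0],
    [[4, 0, 0], [0, 0, 0], 0]
  ]
}}

```text
time_s: 40.6
position: [0.5884, -0.0357, 0.0837]
tcp_rot: [[0.0, 0.151, 0.989], [-0.001, 0.989, -0.151], [-1.0, -0.001, 0.0]]
force: [-0.9, -4.0, -0.6]
opening: 0.29
```

{"method": "play_rows", "body": {
  "motion": [
    [[0.5, -0.5, 0], [0, 0, 0], 0],
    [[0.5, -0.5, 0], [0, 0, 0], 0],
    [[0.5, -0.5, 0], [0, 0, 0], 0.45],
    [[0.5, -0.5, 0], [0, 0, 0], 0.45],
    [[0.5, -0.5, 0], [0, 0, 0], 0.45],
    [[0.5, -0.5, 0], [0, 0, 0], 0.45],
    [[-15, -0.5, 0], [0, 0, 0], 0.45],
    [[-40, -0.5, 0], [0, 0, 0], 0.45]
  ]
}}

```text
time_s: 41.4
position: [0.5867, -0.0353, 0.1221]
tcp_rot: [[-0.005, 0.151, 0.989], [0.002, 0.989, -0.151], [-1.0, 0.001, -0.005]]
force: [0.1, -0.8, -0.5]
opening: 0.45
```

```bash
python3 - <<'E'
from look import *
plan((.5492,-.3663,.15,81.3))
E
```

```text
[np.float64(-28.3), np.float64(-332.9), np.float64(12.7)] [np.float64(0.0), np.float64(-0.3), np.float64(-0.1)] norm 334 rot 0 j6~-115
t 41.4 p [ 0.5867 -0.0353  0.1221] F [ 0.095  -0.7788 -0.5406] op 0.449751989295104
```

{"method": "play_rows", "body": {
  "motion": [
    [[-45, -10, 0], [0, 0, 0], 0.45],
    [[-50, -55, 2], [0, 0, 0], 0.45],
    [[-50, -100, 4], [0, 0, 0], 0.45],
    [[-50, -150, 6], [0, 0, 0], 0.45],
    [[-50, -200, 8], [0, 0, 0], 0.45],
    [[-50, -250, 10], [0, 0, 0], 0.45],
    [[-40, -295, 12], [0, 0, 0], 0.45],
    [[-28, -331, 13], [0, 0, 0], 0.45]
  ]
}}

```text
time_s: 42.2
position: [0.5512, -0.3682, 0.1518]
tcp_rot: [[0.002, 0.152, 0.988], [-0.002, 0.988, -0.152], [-1.0, -0.001, 0.002]]
force: [0.8, 0.2, -0.6]
opening: 0.451
```

{"method": "play_rows", "body": {
  "motion": [
    [[0, 0, 0], [0, 0, 0], 0.45],
    [[0, 0, 0], [0, 0, 0], 0.45],
    [[0, 0, 0], [0, 0, 0], 0.45],
    [[0, 0, 0], [0, 0, 0], 0.45]
  ]
}}

```text
time_s: 42.6
position: [0.5517, -0.3634, 0.152]
tcp_rot: [[0.0, 0.149, 0.989], [0.0, 0.989, -0.149], [-1.0, 0.0, 0.0]]
force: [0.2, 0.9, -0.0]
opening: 0.452
```

```bash
python3 - <<'E'
from look import *
look((.5882,-.0375,.09),'p3')
plan((.5490,-.3650,.0735,81.3))
S=cap('scene');D=cap('side')
for n,p,q in (('A->L',0,0),):
  pass
E
```

```text
off 248 187 hole in crop [209.855 291.879]
off 261 178 hole in crop [213.3078 292.7131]
[np.float64(78.6), np.float64(-1.5), np.float64(-2.6)] [np.float64(0.1), np.float64(0.0), np.float64(0.0)] norm 79 rot 0 j6~-115
t 42.75 p [ 0.5517 -0.3639  0.1521] F [-0.7802 -0.4159 -0.2172] op 0.44820184784852884
```

View pics/p3.png

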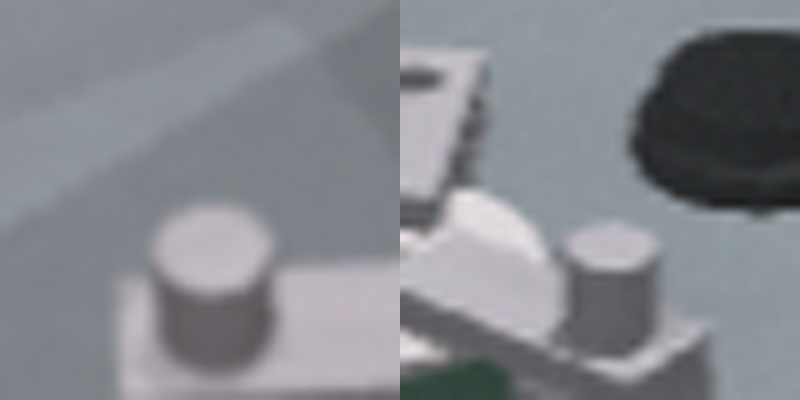

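View pics/p3w.png

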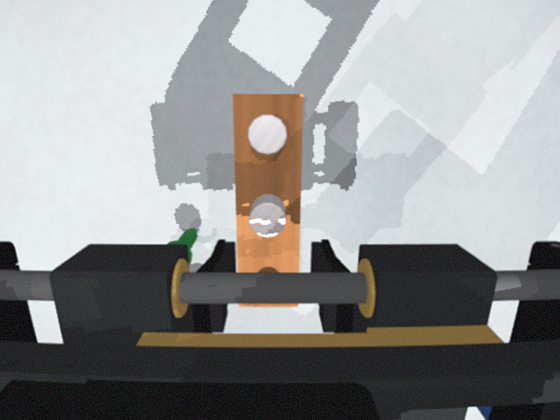

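Pin 1 is home, with its head standing on the bar. Grasping pin B.

{"method": "play_rows", "body": {
  "motion": [
    [[30, -1.5, -2.5], [0, 0, 0], 0.45],
    [[55, -1.5, -2.5], [0, 0, 0], 0.45],
    [[72, -1.5, -2.5], [0, 0, 0], 0.45],
    [[79, -1.5, -2.5], [0, 0, 0], 0.45],
    [[79, -1.5, -2.5], [0, 0, 0], 0.45],
    [[79, -1.5, -2.5], [0, 0, 0], 0.45]
  ]
}}

```text
time_s: 43.45
position: [0.5491, -0.3666, 0.0734]
tcp_rot: [[0.001, 0.151, 0.989], [-0.001, 0.989, -0.151], [-1.0, -0.001, 0.001]]
force: [-0.1, -0.6, -0.5]
opening: 0.453
```

{"method": "play_rows", "body": {
  "motion": [
    [[0, 0, 0], [0, 0, 0], 0],
    [[0, 0, 0], [0, 0, 0], 0],
    [[0, 0, 0], [0, 0, 0], 0],
    [[0, 0, 0], [0, 0, 0], 0],
    [[0, 0, 0], [0, 0, 0], 0],
    [[0, 0, 0], [0, 0, 0], 0]
  ]
}}

```text
time_s: 44.05
position: [0.549, -0.3667, 0.0735]
tcp_rot: [[0.001, 0.151, 0.989], [-0.001, 0.989, -0.151], [-1.0, -0.001, 0.001]]
force: [-1.0, -0.7, 5.3]
opening: 0.29
```

{"method": "play_rows", "body": {
  "motion": [
    [[-20, 0, 0], [0, 0, 0], 0],
    [[-60, 0, 0], [0, 0, 0], 0],
    [[-100, 0, 0], [0, 0, 0], 0],
    [[-120, 0, 0], [0, 0, 0], 0],
    [[-120, 0, 0], [0, 0, 0], 0],
    [[-120, 0, 0], [0, 0, 0], 0]
  ]
}}

```text
time_s: 44.65
position: [0.5478, -0.3656, 0.1915]
tcp_rot: [[-0.001, 0.151, 0.989], [0.001, 0.989, -0.151], [-1.0, 0.001, -0.002]]
force: [-0.9, 0.7, -1.9]
opening: 0.289
```

```bash
python3 - <<'E'
from holes import *
S=cap('scene');D=cap('side')
for k in 'TR':
    P=(*LUG[k],.076);a=blob(S,P);b=blob(D,P)
    print(k,tri([S,D],[a[0],b[0]]))
plan((.6172,.120,.19,81.3))
E
```

```text
T [0.4665 0.0648 0.0762]
R [0.6172 0.118  0.0764]
[np.float64(1.4), np.float64(490.0), np.float64(-4.0)] [np.float64(0.0), np.float64(-0.2), np.float64(-0.2)] norm 490 rot 0 j6~-70
t 44.75 p [ 0.5472 -0.365   0.19  ] F [-0.4654 -0.124  -1.8355] op 0.29324932709425805
```

{"method": "play_rows", "body": {
  "motion": [
    [[-12, 30, 0], [0, 0, 0], 0],
    [[-12, 78, -1], [0, 0, 0], 0],
    [[-12, 126, -1], [0, 0, 0], 0],
    [[-12, 174, -2], [0, 0, 0], 0],
    [[-12, 222, -2], [0, 0, 0], 0],
    [[-12, 270, -2], [0, 0, 0], 0],
    [[-12, 318, -3], [0, 0, 0], 0],
    [[-12, 366, -3], [0, 0, 0], 0]
  ]
}}

```text
time_s: 45.55
position: [0.5994, -0.0018, 0.2023]
tcp_rot: [[-0.004, 0.151, 0.989], [0.001, 0.989, -0.151], [-1.0, 0.0, -0.004]]
force: [0.2, -0.6, -1.7]
opening: 0.29
```

{"method": "play_rows", "body": {
  "motion": [
    [[0, 48, 0], [0, 0, 0], 0],
    [[0, 90, -1], [0, 0, 0], 0],
    [[0, 115, -1], [0, 0, 0], 0],
    [[13, 124, -1], [0, 0, 0], 0],
    [[30, 124, -1], [0, 0, 0], 0],
    [[45, 124, -1], [0, 0, 0], 0],
    [[45, 124, -1], [0, 0, 0], 0],
    [[45, 124, -1], [0, 0, 0], 0]
  ]
}}

```text
time_s: 46.35
position: [0.6176, 0.1177, 0.1578]
tcp_rot: [[-0.003, 0.152, 0.988], [-0.0, 0.988, -0.152], [-1.0, -0.001, -0.003]]
force: [0.0, -0.5, -1.6]
opening: 0.292
```

```bash
python3 - <<'E'
from look import *
bot.capture('wrist')
look((.6172,.118,.076),'p4')
plan((.6172,.120,.15,81.3))
E
```

```text
off 316 217 hole in crop [214.1469 285.5908]
off 242 157 hole in crop [205.1803 291.2422]
[np.float64(10.2), np.float64(1.4), np.float64(-2.1)] [np.float64(-0.0), np.float64(0.1), np.float64(-0.0)] norm 11 rot 0 j6~-70
t 46.55 p [0.619  0.1183 0.1602] F [ 0.0908 -0.0287 -0.634 ] op 0.2899876095572152
```

View pics/p4.png

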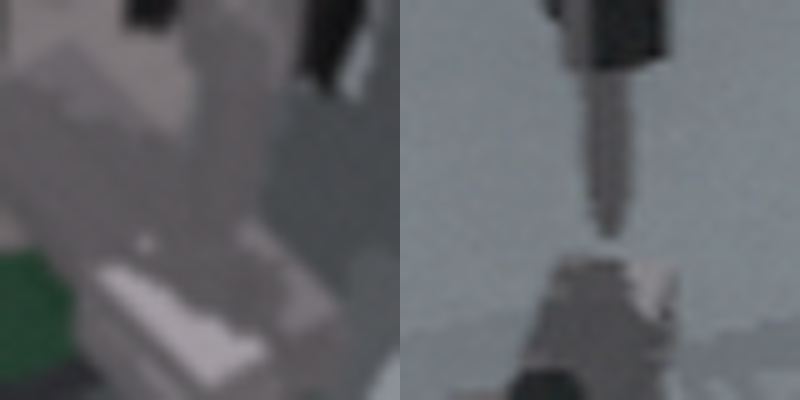

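```bash
python3 - <<'E'
from h import *
S=cap('scene');D=cap('side')
for z in (.0945,.11,.12):
  print(z,(proj(S,(.6172,.118,z))-[316,217]+.5)*10-.5,(proj(D,(.6172,.118,z))-[242,157]+.5)*10-.5)
i=cv2.resize(S['img'][217:257,316:356],None,fx=15,fy=15,interpolation=cv2.INTER_CUBIC)
i=cv2.normalize(np.clip(i.astype(float),60,160),None,0,255,cv2.NORM_MINMAX).astype(np.uint8)
cv2.imwrite('pics/p5.png',i)
print(bot.read_state()['position'])
E
```

```text
0.0945 [222.2675 228.9451] [203.5159 237.6433]
0.11 [229.2619 180.0893] [202.1021 192.0911]
0.12 [233.87   147.8692] [201.1805 162.3849]
[0.6189 0.1185 0.1603]
```

View pics/p5.png

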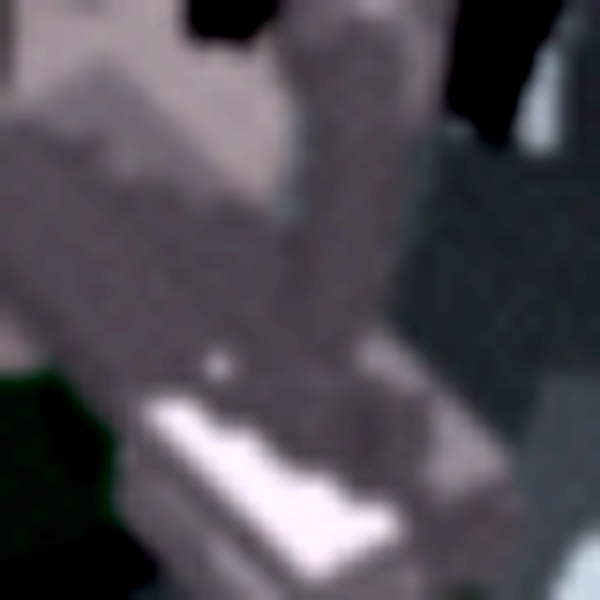

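{"method": "play_rows", "body": {
  "motion": [
    [[0, 0, -1.3], [0, 0, 0], 0],
    [[6, 0, -1.3], [0, 0, 0], 0],
    [[12, 0, -1.3], [0, 0, 0], 0],
    [[12, 0, -1.3], [0, 0, 0], 0],
    [[12, 0, -1.3], [0, 0, 0], 0],
    [[12, 0, -1.3], [0, 0, 0], 0]
  ]
}}

```text
time_s: 47.25
position: [0.6173, 0.119, 0.1475]
tcp_rot: [[0.0, 0.151, 0.989], [-0.0, 0.989, -0.151], [-1.0, -0.0, 0.0]]
force: [0.1, 0.2, -1.3]
opening: 0.291
```

```bash
python3 - <<'E'
from look import *
look((.6172,.118,.076),'p6')
i=cv2.imread('pics/p6.png');i=cv2.normalize(np.clip(i.astype(float),60,160),None,0,255,cv2.NORM_MINMAX).astype(np.uint8)
S=cap('scene');D=cap('side')
for c,o,k in ((S,(316,217),0),(D,(242,157),400)):
  for z in (.08,.11):
    u=(proj(c,(.6172,.118,z))-o+.5)*10-.5;cv2.circle(i,(int(u[0])+k,int(u[1])),3,(0,0,255),-1)
cv2.imwrite('pics/p6.png',i)
print(bot.read_state()['position'])
E
```

```text
off 316 217 hole in crop [214.1469 285.5908]
off 242 157 hole in crop [205.1803 291.2422]
[0.6173 0.119  0.1477]
```

View pics/p6.png

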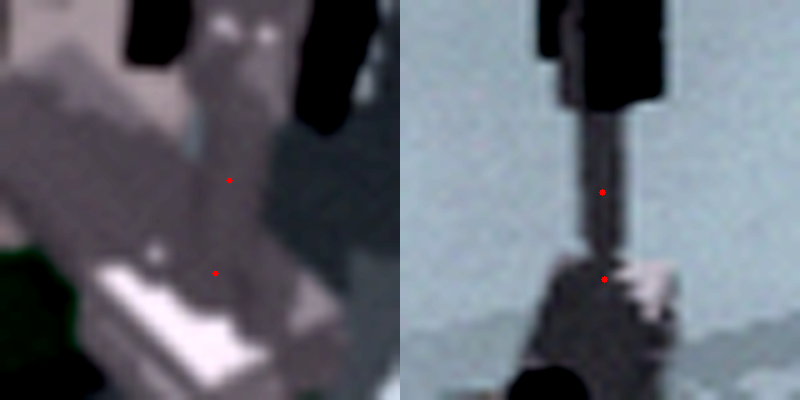

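On axis in both views. Inserting.

{"method": "play_rows", "body": {
  "motion": [
    [[5, 0, 0], [0, 0, 0], 0],
    [[8, 0, 0], [0, 0, 0], 0],
    [[11, 0, 0], [0, 0, 0], 0],
    [[14, 0, 0], [0, 0, 0], 0],
    [[17, 0, 0], [0, 0, 0], 0],
    [[20, 0, 0], [0, 0, 0], 0]
  ]
}}

```text
time_s: 48.1
position: [0.6172, 0.119, 0.1272]
tcp_rot: [[-0.0, 0.151, 0.989], [0.0, 0.989, -0.151], [-1.0, 0.0, -0.0]]
force: [0.0, -0.3, -0.9]
opening: 0.291
```

{"method": "play_rows", "body": {
  "motion": [
    [[4, 0, 0], [0, 0, 0], 0],
    [[8, 0, 0], [0, 0, 0], 0],
    [[12, 0, 0], [0, 0, 0], 0],
    [[16, 0, 0], [0, 0, 0], 0]
  ]
}}

```text
time_s: 48.5
position: [0.6172, 0.119, 0.1112]
tcp_rot: [[-0.0, 0.151, 0.989], [0.0, 0.989, -0.151], [-1.0, 0.0, -0.0]]
force: [0.5, 0.3, -1.6]
opening: 0.292
```

{"method": "play_rows", "body": {
  "motion": [
    [[5, 0, 0], [0, 0, 0], 0],
    [[10, 0, 0], [0, 0, 0], 0],
    [[15, 0, 0], [0, 0, 0], 0],
    [[20, 0, 0], [0, 0, 0], 0],
    [[25, 0, 0], [0, 0, 0], 0],
    [[27.5, 0, 0], [0, 0, 0], 0],
    [[27.5, 0, 0], [0, 0, 0], 0]
  ]
}}

```text
time_s: 49.2
position: [0.6171, 0.119, 0.0839]
tcp_rot: [[-0.0, 0.151, 0.989], [-0.0, 0.989, -0.151], [-1.0, -0.0, -0.0]]
force: [-0.3, -0.6, -1.4]
opening: 0.288
```

{"method": "play_rows", "body": {
  "motion": [
    [[0.5, 0, 0], [0, 0, 0], 0],
    [[0.5, 0, 0], [0, 0, 0], 0.45],
    [[0.5, 0, 0], [0, 0, 0], 0.45],
    [[0.5, 0, 0], [0, 0, 0], 0.45],
    [[0.5, 0, 0], [0, 0, 0], 0.45],
    [[-15, 0, 0], [0, 0, 0], 0.45],
    [[-55, 0, 0], [0, 0, 0], 0.45],
    [[-90, 0, 0], [0, 0, 0], 0.45]
  ]
}}

```text
time_s: 50.0
position: [0.6168, 0.119, 0.1747]
tcp_rot: [[-0.001, 0.151, 0.989], [-0.0, 0.989, -0.151], [-1.0, -0.0, -0.001]]
force: [0.4, -0.2, -0.3]
opening: 0.449
```

```bash
python3 - <<'E'
from look import *
plan((.4916,-.3568,.15,81.3))
E
```

```text
[np.float64(24.9), np.float64(-489.2), np.float64(-52.0)] [np.float64(0.0), np.float64(-0.1), np.float64(0.0)] norm 493 rot 0 j6~-117
t 50.0 p [0.6168 0.119  0.1747] F [ 0.4035 -0.169  -0.3061] op 0.4486170144184847
```

{"method": "play_rows", "body": {
  "motion": [
    [[0, -40, -4], [0, 0, 0], 0.45],
    [[0, -88, -9], [0, 0, 0], 0.45],
    [[0, -136, -14], [0, 0, 0], 0.45],
    [[0, -184, -20], [0, 0, 0], 0.45],
    [[0, -232, -25], [0, 0, 0], 0.45],
    [[0, -280, -30], [0, 0, 0], 0.45],
    [[0, -328, -35], [0, 0, 0], 0.45],
    [[0, -376, -40], [0, 0, 0], 0.45]
  ]
}}

```text
time_s: 50.8
position: [0.5202, -0.2485, 0.1743]
tcp_rot: [[0.0, 0.151, 0.989], [-0.0, 0.989, -0.151], [-1.0, -0.0, 0.0]]
force: [0.5, 0.3, 0.2]
opening: 0.453
```

{"method": "play_rows", "body": {
  "motion": [
    [[0, -48, -5], [0, 0, 0], 0.45],
    [[10, -90, -10], [0, 0, 0], 0.45],
    [[25, -113, -12], [0, 0, 0], 0.45],
    [[25, -113, -12], [0, 0, 0], 0.45],
    [[25, -113, -12], [0, 0, 0], 0.45],
    [[25, -113, -12], [0, 0, 0], 0.45]
  ]
}}

```text
time_s: 51.4
position: [0.4924, -0.3554, 0.1495]
tcp_rot: [[0.0, 0.15, 0.989], [0.0, 0.989, -0.15], [-1.0, 0.0, 0.0]]
force: [-0.2, -0.1, -0.4]
opening: 0.45
```

```bash
python3 - <<'E'
from holes import *
W=cap('wrist','wrist24')
S=cap('scene','scene24');D=cap('side','side24')
a=blob(S,(*LUG['T'],.076));b=blob(D,(*LUG['T'],.076));print(tri([S,D],[a[0],b[0]]))
cv2.imwrite('pics/q1.png',np.hstack([cv2.resize(S['img'][165:265,255:355],(400,400),interpolation=cv2.INTER_CUBIC),cv2.resize(D['img'][150:250,205:305],(400,400),interpolation=cv2.INTER_CUBIC)]))
print(proj(W,(.4918,-.358,.094)))
plan((.4916,-.3568,.0735,81.3))
E
```

```text
[0.4664 0.0648 0.0762]
[269.5724 225.5419]
[np.float64(76.2), np.float64(-1.6), np.float64(-0.9)] [np.float64(0.1), np.float64(0.0), np.float64(0.0)] norm 76 rot 0 j6~-117
t 51.55 p [ 0.4927 -0.3553  0.1497] F [-0.7455 -0.2496  0.391 ] op 0.44934564859993686
```

View pics/q1.png

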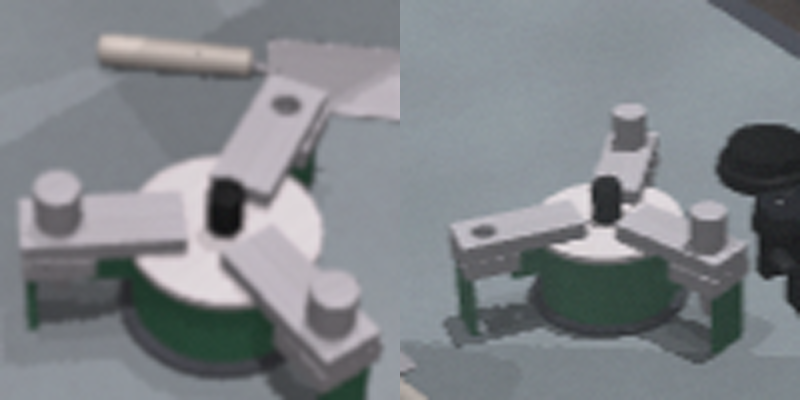

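View pics/wrist24.png

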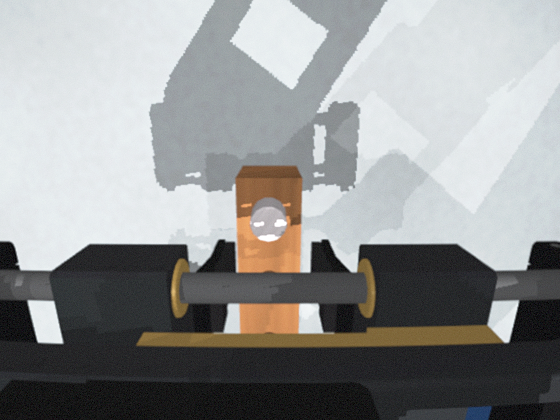

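Both pins are home. Taking the last pin for the remaining hole at (0.4664, 0.0648).

{"method": "play_rows", "body": {
  "motion": [
    [[30, -1.5, -1.5], [0, 0, 0], 0.45],
    [[55, -1.5, -1.5], [0, 0, 0], 0.45],
    [[70, -1.5, -1.5], [0, 0, 0], 0.45],
    [[76, -1.5, -1.5], [0, 0, 0], 0.45],
    [[76, -1.5, -1.5], [0, 0, 0], 0.45],
    [[76, -1.5, -1.5], [0, 0, 0], 0.45]
  ]
}}

```text
time_s: 52.15
position: [0.491, -0.3582, 0.0739]
tcp_rot: [[0.001, 0.15, 0.989], [-0.001, 0.989, -0.15], [-1.0, -0.001, 0.001]]
force: [-1.0, -0.9, 0.3]
opening: 0.447
```

{"method": "play_rows", "body": {
  "motion": [
    [[0, 0, 0], [0, 0, 0], 0],
    [[0, 0, 0], [0, 0, 0], 0],
    [[0, 0, 0], [0, 0, 0], 0],
    [[0, 0, 0], [0, 0, 0], 0],
    [[0, 0, 0], [0, 0, 0], 0],
    [[0, 0, 0], [0, 0, 0], 0]
  ]
}}

```text
time_s: 52.75
position: [0.4906, -0.3583, 0.0739]
tcp_rot: [[0.001, 0.151, 0.989], [-0.001, 0.989, -0.151], [-1.0, -0.001, 0.001]]
force: [-0.9, 0.9, 4.7]
opening: 0.292
```

{"method": "play_rows", "body": {
  "motion": [
    [[-20, 0, 0], [0, 0, 0], 0],
    [[-60, 0, 0], [0, 0, 0], 0],
    [[-100, 0, 0], [0, 0, 0], 0],
    [[-120, 0, 0], [0, 0, 0], 0],
    [[-120, 0, 0], [0, 0, 0], 0],
    [[-120, 0, 0], [0, 0, 0], 0]
  ]
}}

```text
time_s: 53.35
position: [0.4897, -0.3572, 0.1921]
tcp_rot: [[-0.001, 0.151, 0.989], [0.001, 0.989, -0.151], [-1.0, 0.001, -0.001]]
force: [-0.2, -0.2, -2.0]
opening: 0.29
```

```bash
python3 - <<'E'
from h import *
plan((.4664,.0660,.19,81.3))
E
```

```text
[np.float64(2.6), np.float64(414.9), np.float64(-86.9)] [np.float64(0.0), np.float64(-0.1), np.float64(-0.1)] norm 424 rot 0 j6~-73
t 53.35 p [ 0.4897 -0.3572  0.1921] F [-0.1729 -0.2394 -1.972 ] op 0.2900059763334631
```

{"method": "play_rows", "body": {
  "motion": [
    [[-5, 35, -7], [0, 0, 0], 0],
    [[-5, 82, -17], [0, 0, 0], 0],
    [[-5, 129, -27], [0, 0, 0], 0],
    [[-5, 176, -37], [0, 0, 0], 0],
    [[-5, 223, -47], [0, 0, 0], 0],
    [[-5, 270, -57], [0, 0, 0], 0],
    [[-5, 317, -67], [0, 0, 0], 0],
    [[-5, 362, -76], [0, 0, 0], 0]
  ]
}}

```text
time_s: 54.15
position: [0.4675, 0.0137, 0.1959]
tcp_rot: [[-0.005, 0.151, 0.988], [0.001, 0.988, -0.151], [-1.0, 0.0, -0.005]]
force: [0.4, -0.1, -1.4]
opening: 0.292
```

{"method": "play_rows", "body": {
  "motion": [
    [[5, 35, -7], [0, 0, 0], 0],
    [[15, 53, -11], [0, 0, 0], 0],
    [[30, 53, -12], [0, 0, 0], 0],
    [[38, 53, -12], [0, 0, 0], 0],
    [[38, 53, -12], [0, 0, 0], 0],
    [[38, 53, -12], [0, 0, 0], 0],
    [[38, 53, -12], [0, 0, 0], 0]
  ]
}}

```text
time_s: 54.85
position: [0.4663, 0.0651, 0.1602]
tcp_rot: [[0.0, 0.152, 0.988], [-0.0, 0.988, -0.152], [-1.0, 0.0, 0.0]]
force: [0.0, 0.2, -2.1]
opening: 0.293
```

```bash
cat >> look.py <<'E'
def look2(P,tag):
    look((*P,.076),tag)
    i=cv2.imread('pics/%s.png'%tag);i=cv2.normalize(np.clip(i.astype(float),50,170),None,0,255,cv2.NORM_MINMAX).astype(np.uint8)
    for n,k in (('scene',0),('side',400)):
        c=cap(n);b=proj(c,(*P,.076));o=np.array([int(b[0])-20,int(b[1])-28])
        for z in (.08,.0946,.11):
            u=(proj(c,(*P,z))-o+.5)*10-.5;cv2.circle(i,(int(u[0])+k,int(u[1])),3,(0,0,255),-1);print(z,u)
    cv2.imwrite('pics/%s.png'%tag,i);print(bot.read_state()['position'])
E
python3 - <<'E'
from look import *
look2((.4664,.0648),'t1')
E
```

```text
off 306 162 hole in crop [207.0652 292.3285]
off 205 179 hole in crop [209.7287 290.229 ]
0.08 [208.2719 279.9467]
0.0946 [212.7337 234.1263]
0.11 [217.5402 184.7029]
0.08 [208.6693 278.0611]
0.0946 [204.7705 233.2681]
0.11 [200.603  185.3644]
[0.4662 0.0654 0.1604]
```

View pics/t1.png

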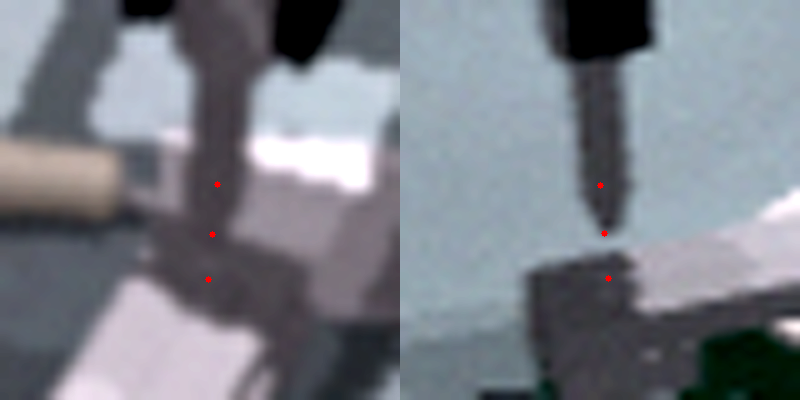

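{"method": "play_rows", "body": {
  "motion": [
    [[6, 0.2, -0.4], [0, 0, 0], 0],
    [[12, 0.2, -0.4], [0, 0, 0], 0],
    [[16, 0.2, -0.4], [0, 0, 0], 0],
    [[20, 0.2, -0.4], [0, 0, 0], 0],
    [[24, 0.2, -0.4], [0, 0, 0], 0],
    [[28, 0.2, -0.4], [0, 0, 0], 0],
    [[32, 0.2, -0.4], [0, 0, 0], 0]
  ]
}}

```text
time_s: 55.8
position: [0.4656, 0.066, 0.1277]
tcp_rot: [[0.0, 0.151, 0.989], [-0.0, 0.989, -0.151], [-1.0, -0.0, 0.0]]
force: [0.3, -0.5, -0.6]
opening: 0.288
```

{"method": "play_rows", "body": {
  "motion": [
    [[4, 0, 0], [0, 0, 0], 0],
    [[8, 0, 0], [0, 0, 0], 0],
    [[12, 0, 0], [0, 0, 0], 0],
    [[16, 0, 0], [0, 0, 0], 0]
  ]
}}

```text
time_s: 56.2
position: [0.4656, 0.0659, 0.1117]
tcp_rot: [[0.0, 0.151, 0.989], [-0.0, 0.989, -0.151], [-1.0, 0.0, 0.0]]
force: [0.3, 0.9, -1.9]
opening: 0.29
```

{"method": "play_rows", "body": {
  "motion": [
    [[5, 0, 0], [0, 0, 0], 0],
    [[10, 0, 0], [0, 0, 0], 0],
    [[15, 0, 0], [0, 0, 0], 0],
    [[20, 0, 0], [0, 0, 0], 0],
    [[25, 0, 0], [0, 0, 0], 0],
    [[27.5, 0, 0], [0, 0, 0], 0],
    [[27.5, 0, 0], [0, 0, 0], 0]
  ]
}}

```text
time_s: 56.9
position: [0.4654, 0.0659, 0.0842]
tcp_rot: [[-0.001, 0.151, 0.989], [0.0, 0.989, -0.151], [-1.0, -0.0, -0.001]]
force: [-0.9, -0.3, -1.6]
opening: 0.292
```

{"method": "play_rows", "body": {
  "motion": [
    [[0.5, 0, 0], [0, 0, 0], 0],
    [[0.5, 0, 0], [0, 0, 0], 0.45],
    [[0.5, 0, 0], [0, 0, 0], 0.45],
    [[0.5, 0, 0], [0, 0, 0], 0.45],
    [[0.5, 0, 0], [0, 0, 0], 0.45],
    [[-15, 0, 0], [0, 0, 0], 0.45],
    [[-55, 0, 0], [0, 0, 0], 0.45],
    [[-100, 0, 0], [0, 0, 0], 0.45]
  ]
}}

```text
time_s: 57.7
position: [0.4643, 0.066, 0.1847]
tcp_rot: [[-0.004, 0.151, 0.989], [0.0, 0.989, -0.151], [-1.0, -0.0, -0.004]]
force: [2.0, 0.6, 0.2]
opening: 0.447
```

{"method": "play_rows", "body": {
  "motion": [
    [[-20, 45, 0], [0, 0, 0], 0.45],
    [[-40, 90, 0], [0, 0, 0], 0.45],
    [[-40, 135, 0], [0, 0, 0], 0.45],
    [[-40, 180, 0], [0, 0, 0], 0.45],
    [[-40, 225, 0], [0, 0, 0], 0.45],
    [[-40, 250, 0], [0, 0, 0], 0.45],
    [[-40, 250, 0], [0, 0, 0], 0.45],
    [[-40, 250, 0], [0, 0, 0], 0.45]
  ]
}}

```text
time_s: 58.5
position: [0.5026, 0.3131, 0.2241]
tcp_rot: [[-0.001, 0.149, 0.989], [-0.001, 0.989, -0.149], [-1.0, -0.001, -0.001]]
force: [-0.1, -0.7, 0.5]
opening: 0.456
```

```bash
python3 - <<'E'
from h import *
S=cap('scene','scene30');D=cap('side','side30')
cv2.imwrite('pics/q2.png',np.hstack([cv2.resize(S['img'][165:265,255:355],(400,400),interpolation=cv2.INTER_CUBIC),cv2.resize(D['img'][150:250,205:305],(400,400),interpolation=cv2.INTER_CUBIC)]))
for n,P in (('L',(.5882,-.0375)),('T',(.4664,.0648)),('R',(.6172,.118)),('knob',(.5574,.0487))):
  z=.104 if n!='knob' else .094
  print(n,(proj(S,(*P,z))-[255,165])*4,(proj(D,(*P,z))-[205,150])*4+[400,0])
s=bot.read_state();print(s['time_s'],s['position'],s['force'])
E
```

```text
L [ 53.3768 185.2485] [707.4818 209.7845]
T [288.462   67.8378] [479.0934 195.8437]
R [332.8133 285.8623] [627.2606 110.1179]
knob [224.0478 188.2744] [605.2551 181.8839]
58.6 [0.5028 0.312  0.2243] [ 0.0807 -0.2271  0.6765]
```

View pics/q2.png

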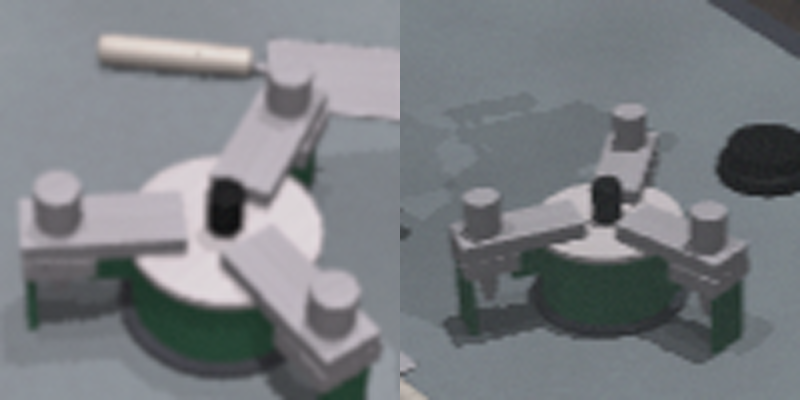

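View pics/scene30.png

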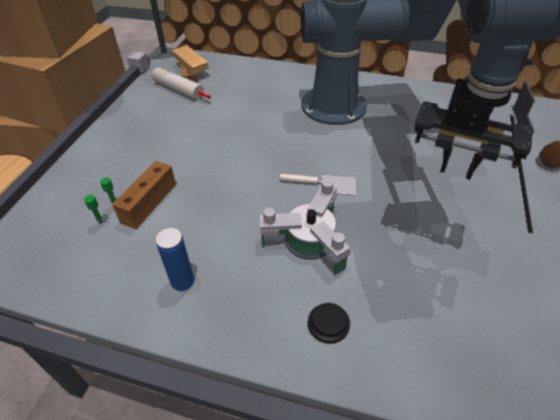

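All three head tops and the knob are at their seated heights in both views, and the bystanders are where they were. Handing in.

```bash
python3 - <<'E'
from rig import bot
print(bot.hand_in())
E
```

```text
the job is handed in; nothing more can be done
None
```

The dust pot is closed and I handed the job in after about 59 s of robot time; no verdict was reported. I tipped all three bars flat, seated the cover, laid each bar over a lug with its plain end on the cover, and pushed the three grey pins home.

**Last checks:**
- **Pins:** the three head tops were within about 1 px of their predicted fully-home positions in both the scene and side views.
- **Knob:** its top appeared where a fully seated cover would put it, judged by eye.
- **Bar holes:** before pinning, all three measured within about 1 mm of their lug holes.
- **Forces:** the readings I took never went above about 7 N, but they came only at the end of each move.
- **Bystanders:** the can, cap and scraper were in their places in the last scene picture. I saw no sign that the cover was knocked.

**Disagreements:** the camera and arm readings differed by about 2 mm in places. I corrected for this by comparing each pin's position with its hole in the same pictures. The first pin met about 4 N of side force on the way down but still went fully home.

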